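# Load the jar tray on the orbital shaker

## Robot

A 6-joint arm with a two-finger parallel gripper is mounted at the origin on the work surface. World frame = base frame: x ahead of the robot, y to its left, z up, the work surface at z = 0. Lengths are in m, angles in rad, forces in N, time in s.
With the tool pointing down it reaches from about 0.25 to 0.775 m from the base axis. Payload 4 kg.
Tool frame: the origin (TCP) lies midway between the tips of the shut fingers; the grasp point (between the pads) lies 19 mm behind it (robot.tcp_to_grasp is the z of the grasp point in the tool frame, in m); z points along the fingers, y is the line along which they close (so a half turn about z gives the same grasp; the last joint's range is limited). The gripper opens to 94 mm and grips with 3 to 60 N. Pads are 16 mm wide; open, the fingers measure 119 mm over their backs; the gripper's body (75 mm by 177 mm) begins 78 mm behind the grasp point.
Start: joints at [1.178, 0.087, 1.371, -0, 1.684, -0.103], TCP at [0.157, 0.527, 0.206] pointing down, gripper open.
Joint ranges: [-3.1, 3.1], [-0.76, 2.03], [0.27, 2.55], [-1.08, 4.22], [0.17, 2.65], [-2.57, 2.57]. Speed limits (rad/s): [2.79, 2.79, 3.14, 3.14, 3.14, 3.14].

## Interface

Orientations are given as [roll, pitch, yaw] about the fixed x, y, z axes, in that order (R = Rz(yaw) Ry(pitch) Rx(roll)).
In Python, from bench import robot gives the robot as it stands. The module is installed in compiled form; this text tells all that it offers.
- The arm moves only by the tool move_arm, never from a script. Its argument "motion" is one flat list of numbers, 7 for each row, row after row: the turn, a rotation vector about the tool's x, y, z in units of 45 degrees (1.0 is 45 degrees), then the shift along the tool's x, y, z in units of 100 mm (1.0 is 100 mm), then the opening, from 0 (shut) to 1 (fully open). A call has 1 to 12 rows; each row shifts and turns the commanded pose from where the row before left it, along the tool's axes as they then stand; what a row does not reach is not made up. A row lasts 1/12 s, in which the tool goes at most 41.7 mm and 7.16 degrees, less where a joint would pass 70% of its speed; a pose out of reach is approached as far as the arm can. A call with a number of a shift or a turn outside -1 to 1 is refused whole. A call with a gripper value outside its range is refused whole. The fingers move at their own pace and stop on an object; the grip force is fixed at half the most. Time passes only in rows, so rows that do not move let the fingers close. It gives the time, the measured TCP pose, the force, the opening and the grip force at its end, in the units of the state.
- robot.get_obs(): the state, without advancing time (a new reading comes with each control period).
- robot.snapshot(name): name is "scene" or "top"; returns the picture (384x512x3 uint8, red, green, blue); there is no depth.
- robot.get_calibration(name): a dict with "fx", "fy", "cx", "cy" (pixels), "R" (3x3) and "t" (3): a world point X has camera coordinates R X + t. Camera axes: x right, y down, z forward; pixel columns grow to the right and rows downward; lengths in m; the calibration is good to about 2 mm. A picture is of the moment at which its call begins. get_calibration takes no time and is no camera call.
- robot.close_job(): hands the job in; it is judged then, once.
The state is a dict: "time": time; "joint_positions": joint angles; "qvel": joint speeds; "joint_torque": joint torques, N m; "tool_pos": TCP position; "ee_rot": TCP orientation; "wrist_force": force on the tool from outside, world axes, zero at the start; "wrist_torque": the same for the moment, N m; "width": finger opening in m; "finger_force": force on a finger pad.
Only numpy, scipy, OpenCV 4.12 (cv2) and the standard library are available. Lean on these libraries where they do the work, as an engineer would, in place of code of your own. Each camera call takes 0.05 s, during which the arm holds its last target. There are 200 camera calls.

## Task

The grey tray with its three sample jars has to go on the orbital shaker. The jars crowd its grip and the tray must be tilted to go in, so first stand all three jars in the white spill tray, then tuck the empty tray's tongue under the shaker's steel lip and lower the opposite edge behind the stop until the tray lies flat, and finally stand each jar back on the tray in the middle of the pad of its cap's colour. The jars are glass: keep them upright and set everything down without dropping it, and leave the wash bottle, tube rack and cuvette box where they are.

Things in the scene. Friction and masses are not known exactly. Their poses are not given: they have to be found in the camera images.
- tray: loose grey plate, 150 (x) x 150 (y) x 10 mm, about 300 g. Origin: centre of underside; x points away from robot +-15 deg. Its -x edge is a metal tongue (x -75 to -59, 130 wide, 5 thick, underside flush). Mid-plate a black grip fin: 12 thick in x, 50 wide in y, top 53 mm above underside; jars crowd it at start. Flush on top red, blue, yellow pads, 54 across, each with a rim bar
- shaker: fixed white shaker, 200 x 190 mm, still. Origin: underside centre; x points away from robot +-15 deg. Platform at z 81 mm. At -x a steel lip: underside z 90, top 94, free edge x -68, wall x -80. At +x a stop: inner face x 78, top z 89. Side lugs at y +-81, top z 87. Tray home: tongue under lip, same x direction, origin at 0, 0, 81 mm (play 4 in x, 6 in y); goes in only tilted 6-12 deg
- spill_tray: fixed white plastic spill tray, 140 mm (x) by 220 mm (y), wall 4 mm thick and 16 mm high, floor 4 mm thick. Origin: centre of the underside; yaw within 15 deg. The side area for the jars
- jar_red: loose closed glass jar with a red cap, upright, about 100 g: body 44 mm across and 54 high, cap 38 mm across from 54 to 80 mm, the full height. Origin: centre of the underside. Starts on any of the tray's three pads (top 10 mm above the tray's origin); belongs on the red pad, centred at x 46, y 0 mm in the tray's frame
- jar_blue: loose closed glass jar with a blue cap, upright, about 100 g: body 44 mm across and 54 high, cap 38 mm across from 54 to 80 mm, the full height. Origin: centre of the underside. Starts on any of the tray's three pads (top 10 mm above the tray's origin); belongs on the blue pad, centred at x -34, y 45 mm in the tray's frame
- jar_yellow: loose closed glass jar with a yellow cap, upright, about 100 g: body 44 mm across and 54 high, cap 38 mm across from 54 to 80 mm, the full height. Origin: centre of the underside. Starts on any of the tray's three pads (top 10 mm above the tray's origin); belongs on the yellow pad, centred at x -34, y -45 mm in the tray's frame
- wash_bottle: bystander: white wash bottle with a blue cap, 68 mm across, 178 mm high, origin at the centre of its underside
- tube_rack: bystander: white rack of test tubes, 64 mm (x) by 190 mm (y), 108 mm high, origin at the centre of its underside
- cuvette_box: bystander: black box with a grey lid, 70 mm (x) by 105 mm (y), 36 mm high, origin at the centre of its underside

How it is judged:
By the outcome, as a careful person would: the job done as asked, in the order asked, and still so for the second after the job is handed in, with the robot touching nothing.
It also fails if it takes over 136 s, if anything falls off the work surface, if the arm or the gripper's body presses on something with over 40 N, if the wrist force passes 120 N, or if a joint passes its speed limit or range.

## Working session

There is one attempt and no reset: what is moved stays moved. The work goes in short steps, Python scripts to look and compute and a tool call to move; the robot and the scene stay as the last step left them, time stands still between calls to the robot, and variables do not carry over. Pictures are saved under pics/ and viewed, at most 15 in all, crops included, and the job is handed in when it is done.

Besides the shell and the picture viewer there is one more tool, called after ">>>" by a JSON object that holds its "api" and its "payload". move_arm: Moves the arm, as the interface text tells. Shifts and turns lie within -1 to 1; 1 stands for 100 mm of shift or 45 degrees of turn. Its arguments: {"type":"object","properties":{"motion":{"type":"array","items":{"type":"number"}}},"required":["motion"]}

```bash
mkdir -p pics; python3 - <<'E'
from bench import robot
import cv2,numpy as np
for n in("scene","top"):
    im=robot.snapshot(n); cv2.imwrite(f"pics/{n}0.png",im[:,:,::-1])
    c=robot.get_calibration(n); print(n,{k:np.round(v,4).tolist() for k,v in c.items()})
o=robot.get_obs(); print({k:np.round(v,4).tolist() for k,v in o.items()}, robot.tcp_to_grasp)
E
```

```text
scene {'fx': 455.4173, 'fy': 455.4173, 'cx': 258.4868, 'cy': 192.1332, 'R': [[-0.8474, 0.5309, 0.0071], [0.4483, 0.7227, -0.5261], [-0.2844, -0.4427, -0.8504]], 't': [0.4778, -0.2376, 1.5386]}
top {'fx': 433.7858, 'fy': 433.7858, 'cx': 258.7059, 'cy': 194.3077, 'R': [[-0.081, -0.9967, -0.0056], [-0.9735, 0.0803, -0.2143], [0.214, -0.0119, -0.9768]], 't': [0.0353, 0.5574, 1.2439]}
{'time': 0.1, 'joint_positions': [1.1779, 0.0879, 1.3721, 0.0, 1.6836, -0.1031], 'qvel': [0.0003, -0.002, -0.003, 0.0009, 0.0006, 0.0006], 'joint_torque': [0.0014, -34.1253, -30.33, 0.0719, 0.0305, -0.0001], 'tool_pos': [0.157, 0.5266, 0.2044], 'ee_rot': [-3.1396, -0.0002, 2.8518], 'wrist_force': [0.5137, -0.4529, -0.0583], 'wrist_torque': [-0.074, 0.0073, -0.0145], 'finger_force': 0.0, 'width': 0.0942} -0.0188
```

View pics/scene0.png

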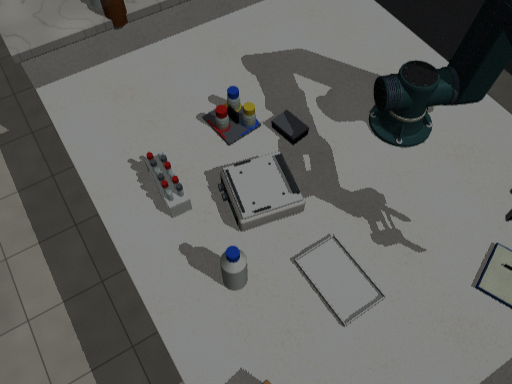

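View pics/top0.png

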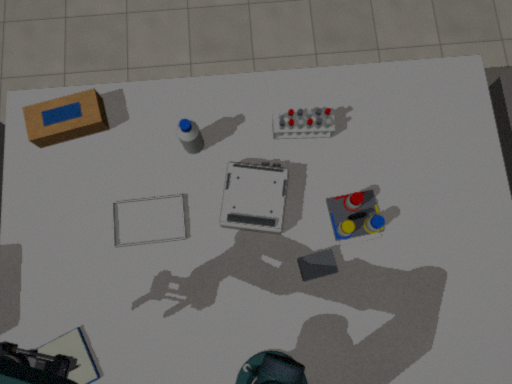

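The top view shows the tray at about (355,215), with the red jar on its far pad, yellow at the left near pad (346,228) and blue at the right near pad (376,223). The shaker is at (255,197) and the spill tray at (150,220). In the scene view the tray is at (232,118), the shaker at (262,190) and the spill tray at (337,278). I'll zoom in on these.

```bash
cat > h.py <<'E'
from bench import robot
import cv2,numpy as np
def cal(n):
    c=robot.get_calibration(n); return c,np.array(c["R"]),np.array(c["t"])
def ray(n,uv):
    c,R,t=cal(n); d=R.T@np.array([(uv[0]-c["cx"])/c["fx"],(uv[1]-c["cy"])/c["fy"],1]); return -R.T@t,d
def onz(n,uv,z):
    o,d=ray(n,uv); return o+d*(z-o[2])/d[2]
def tri(a,b):  # a in scene, b in top
    M=[];v=[]
    for n,p in(("scene",a),("top",b)):
        o,d=ray(n,p); d=d/np.linalg.norm(d); P=np.eye(3)-np.outer(d,d); M.append(P); v.append(P@o)
    X=np.linalg.solve(M[0]+M[1],v[0]+v[1]); return X
def proj(n,X):
    c,R,t=cal(n); p=R@np.array(X)+t; return np.array([c["cx"]+c["fx"]*p[0]/p[2],c["cy"]+c["fy"]*p[1]/p[2]])
def crop(im,x,y,w,h,s): return cv2.resize(im[y:y+h,x:x+w],None,fx=s,fy=s,interpolation=cv2.INTER_CUBIC)
def grid(im,x,y,w,h,s):
    o=crop(im,x,y,w,h,s)
    for u in range(-(-x//10)*10,x+w,10): cv2.putText(o,str(u),((u-x)*s,8),0,.3,(0,255,255),1); cv2.line(o,((u-x)*s+s//2,10),((u-x)*s+s//2,16),(0,255,255),1)
    for v in range(-(-y//10)*10,y+h,10): cv2.putText(o,str(v),(0,(v-y)*s+8),0,.3,(0,255,255),1); cv2.line(o,(22,(v-y)*s+s//2),(28,(v-y)*s+s//2),(0,255,255),1)
    return o
E
python3 - <<'E'
from h import *
s=cv2.imread("pics/scene0.png");t=cv2.imread("pics/top0.png")
s=cv2.convertScaleAbs(s,alpha=1.5);t=cv2.convertScaleAbs(t,alpha=1.5)
a=np.hstack([grid(s,198,80,66,66,6),grid(t,320,180,66,66,6)])
cv2.imwrite("pics/a.png",a)
b=np.hstack([grid(s,210,145,100,90,4),grid(t,210,150,90,90,4)])
cv2.imwrite("pics/b.png",b)
E
```

```text
(no output)
```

View pics/a.png

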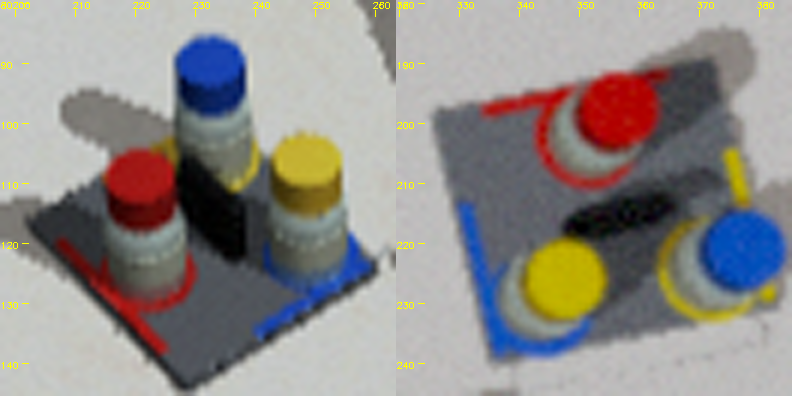

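View pics/b.png

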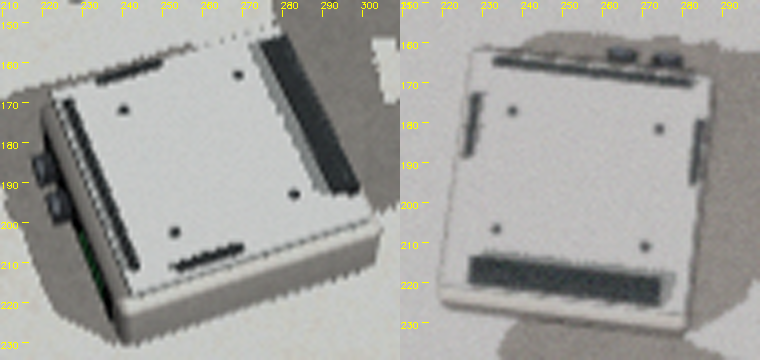

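The crops show the caps clearly: in the scene view red (220,110), blue (232,91), yellow (248,106). They also show four dots on the shaker platform and the dark lip at the near side. First I'll measure the caps, the shaker dots and the spill tray.

```bash
cat >> h.py <<'E'
def blobs(im,col,roi):
    hsv=cv2.cvtColor(im,cv2.COLOR_RGB2HSV); H,S,V=[hsv[:,:,i].astype(int) for i in range(3)]
    m={"red":((H<8)|(H>172)),"blue":(H>105)&(H<130),"yellow":(H>20)&(H<34)}[col]&(S>140)&(V>60)
    k=np.zeros_like(m); x,y,w,h=roi; k[y:y+h,x:x+w]=m[y:y+h,x:x+w]
    k=cv2.morphologyEx(k.astype(np.uint8),cv2.MORPH_OPEN,np.ones((4,4)))  # drops rims and bars
    n,l,st,c=cv2.connectedComponentsWithStats(k); i=1+np.argmax(st[1:,4]); return c[i],st[i]
def axis(a,b):  # cap centroids -> x,y of vertical axis (two vertical planes), heights seen per view
    L=[];r=[]
    for n,p in(("scene",a),("top",b)):
        o,d=ray(n,p); nn=np.array([-d[1],d[0]]); nn/=np.linalg.norm(nn); L.append(nn); r.append(nn@o[:2])
    return np.linalg.solve(L,r)
def dark(im,p,r=4):
    g=im.astype(float).mean(2); x,y=np.round(p).astype(int); w=g[y-r:y+r+1,x-r:x+r+1]; w=np.clip(np.median(w)-10-w,0,None)
    Y,X=np.mgrid[y-r:y+r+1,x-r:x+r+1]; return np.array([(w*X).sum(),(w*Y).sum()])/w.sum()
def edge(g,p,q,pol,half=4,ends=.12):
    """sub-pixel line along p-q: strongest gradient of sign pol (+: brighter on the left-normal side)"""
    p=np.array(p,float);q=np.array(q,float);d=(q-p)/np.linalg.norm(q-p);n=np.array([d[1],-d[0]])
    s=np.arange(-half,half+.01,.25);P=[]
    for a in np.linspace(ends,1-ends,40):
        c=p+(q-p)*a; xy=(c+s[:,None]*n).astype(np.float32)
        v=cv2.remap(g.astype(np.float32),xy[None,:,0],xy[None,:,1],cv2.INTER_LINEAR)[0]
        gr=pol*np.gradient(cv2.GaussianBlur(v[None],(5,1),0)[0]); i=gr.argmax()
        w=np.clip(gr[max(0,i-4):i+5],0,None); P.append(c+n*(s[max(0,i-4):i+5]*w).sum()/w.sum())
    f=cv2.fitLine(np.array(P,np.float32),cv2.DIST_HUBER,0,.01,.01).ravel()
    res=np.abs((np.array(P)-f[2:])@[f[1],-f[0]]); return f,np.median(res)
def cross(f,g): 
    a=np.linalg.solve(np.array([f[:2],-g[:2]]).T,g[2:]-f[2:]); return f[2:]+a[0]*f[:2]
E
python3 - <<'E'
from h import *
np.set_printoptions(precision=4,suppress=True)
s=robot.snapshot("scene");t=robot.snapshot("top")
for c in("red","blue","yellow"):
    a,sa=blobs(s,c,(198,80,66,66)); b,sb=blobs(t,c,(320,180,66,66))
    X=tri(a,b);print(c,a,b,sa[4],sb[4],"axis",axis(a,b),"tri",X)
D=[]
for a,b in(((253,202.5),(237.5,177.5)),((240,172),(274,182)),((268.5,163),(270.5,211)),((282.5,193),(233.5,207))):
    X=tri(dark(s,a),dark(t,b));D.append(X);print("dot",X,onz("top",dark(t,b),.081))
D=np.array(D);print("mean",D.mean(0))
v=np.array(s);
for n,im,(x,y,w,h) in(("scene",s,(280,225,115,105)),("top",t,(105,185,90,70))):
    o=grid(cv2.convertScaleAbs(im[:,:,::-1],alpha=1.4),x,y,w,h,4); cv2.imwrite(f"pics/sp_{n}.png",o)
a=cv2.imread("pics/sp_scene.png");b=cv2.imread("pics/sp_top.png")
b=cv2.copyMakeBorder(b,0,a.shape[0]-b.shape[0],0,0,cv2.BORDER_CONSTANT); o=np.hstack([a,b])[:, :820]; cv2.imwrite("pics/c.png",o[:,:800])
E
```

```text
red [222.4271 110.75  ] [357.8    198.9857] 96 140 axis [ 0.5142 -0.2981] tri [ 0.5155 -0.3001  0.0737]
blue [234.4468  92.4787] [378.3427 222.1608] 94 143 axis [ 0.4407 -0.347 ] tri [ 0.4416 -0.3511  0.0715]
yellow [250.2252 109.1351] [348.6093 227.1126] 111 151 axis [ 0.4333 -0.2595] tri [ 0.4345 -0.2629  0.0694]
dot [0.6115 0.0481 0.0792] [0.6107 0.0483 0.081 ]
dot [ 0.5887 -0.0598  0.079 ] [ 0.5879 -0.0594  0.081 ]
dot [ 0.5009 -0.0417  0.0798] [ 0.5004 -0.0413  0.081 ]
dot [0.5229 0.0663 0.0792] [0.5222 0.0665 0.081 ]
mean [0.556  0.0032 0.0793]
```

View pics/c.png

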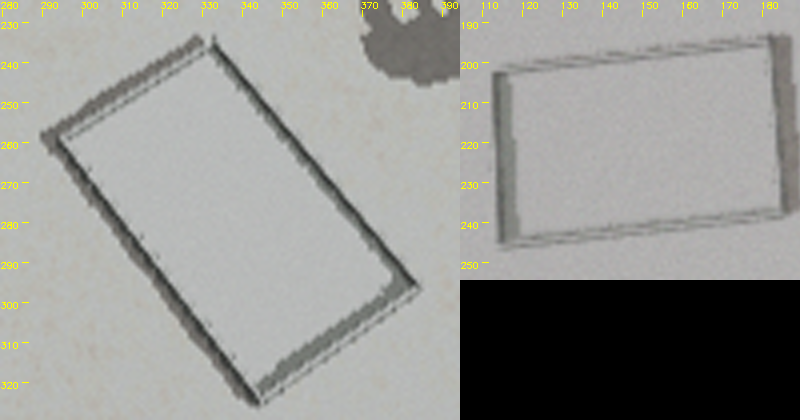

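The spill tray's rim corners are at about (293,258), (331,235), (382,297), (343,325) in the scene view and (115,247), (113,203), (185,195), (186,239) in the top view. I'll refine the caps with an unbiased kernel.

```bash
sed -i 's/np.ones((4,4))/np.ones((5,5))/; s/(S>140)&(V>60)/(S>110)\&(V>50)/' h.py; python3 - <<'E'
from h import *
np.set_printoptions(precision=4,suppress=True)
s=robot.snapshot("scene");t=robot.snapshot("top")
P={}
for c in("red","blue","yellow"):
    a,sa=blobs(s,c,(198,80,66,66)); b,sb=blobs(t,c,(320,180,66,66))
    P[c]=axis(a,b);print(c,a,b,sa,sb,"axis",P[c],"tri",tri(a,b))
print([np.linalg.norm(P[a]-P[b]) for a,b in(("red","blue"),("red","yellow"),("blue","yellow"))])
d=P["yellow"]-P["blue"];print("tray yaw",np.degrees(np.arctan2(-d[0],d[1])))
for a,b in(((331,235),(115,247)),((382,297),(113.3,203)),((293,258),(186,239)),((343,325),(184.5,195.5))):
    print("spill",tri(a,b),onz("top",b,.016),onz("scene",a,.016))
C=np.array([onz("top",b,.016) for b in((115,247),(113.3,203),(186,239),(184.5,195.5))]);print(C.mean(0))
E
```

```text
red [221.5185 110.8333] [356.8323 197.8645] [216 106  11  12 108] [350 192  14  13 155] axis [ 0.5183 -0.2963] tri [ 0.5191 -0.2975  0.0773]
blue [233.3774  91.9057] [377.3469 221.2245] [228  87  11  12 106] [371 215  14  13 147] axis [ 0.4447 -0.3468] tri [ 0.4451 -0.3483  0.0776]
yellow [249.1552 108.2586] [347.5844 226.1623] [244 103  11  12 116] [341 220  14  13 154] axis [ 0.4375 -0.2591] tri [ 0.4379 -0.2601  0.0772]
[np.float64(0.08920832859936911), np.float64(0.08898703997735737), np.float64(0.08800510150781096)]
tray yaw 4.70886695553714
spill [0.4752 0.3271 0.197 ] [0.4407 0.4374 0.016 ] [0.4605 0.2234 0.016 ]
spill [0.5305 0.4298 0.1403] [0.5777 0.4412 0.016 ] [0.4556 0.4403 0.016 ]
spill [ 0.5061  0.2107 -0.1359] [0.4474 0.2211 0.016 ] [0.5922 0.2246 0.016 ]
spill [ 0.5793  0.3352 -0.1659] [0.5833 0.2197 0.016 ] [0.588  0.4444 0.016 ]
[0.5123 0.3299 0.016 ]
```

```bash
cat >> h.py <<'E'
from scipy.spatial.transform import Rotation as Ro
def plan(pos,yaw=None,show=True,cmd=None):
    """units to turn about tool z (down tool), then shift in the turned tool frame"""
    o=robot.get_obs(); R=Ro.from_euler("xyz",o["ee_rot"]); p=np.array(o["tool_pos"])
    y=np.degrees(o["ee_rot"][2]) if yaw is None else yaw
    tz=-((y-np.degrees(o["ee_rot"][2])+180)%360-180)/45
    R2=Ro.from_euler("xyz",[np.pi,0,np.radians(y)])
    d=R2.inv().apply(np.array(pos)-p)*10
    print("at",p.round(4),np.degrees(o["ee_rot"]).round(2),"F",np.round(o["wrist_force"],1),"w",round(o["width"],4),"turn z",round(tz,3),"shift",d.round(3),"n>=",round(np.linalg.norm(d)/.417,1))
    return d
E
python3 -c "
from h import *
plan([.5183,-.2963,.206],184.8)"
```

```text
at [0.1571 0.5269 0.2051] [-179.96   -0.    163.39] F [-0.5 -0.3  0.4] w 0.0939 turn z -0.476 shift [-2.91  -8.505 -0.009] n>= 21.6
```

>>> {"api": "move_arm", "payload": {"motion": [0,0,-0.159,0,0,0,0.8,0,0,-0.159,0,0,0,0.8,0,0,-0.158,0,0,0,0.8,0,0,0,-0.12,-0.354,0,0.8,0,0,0,-0.12,-0.354,0,0.8,0,0,0,-0.12,-0.354,0,0.8,0,0,0,-0.12,-0.354,0,0.8,0,0,0,-0.12,-0.354,0,0.8,0,0,0,-0.12,-0.354,0,0.8,0,0,0,-0.12,-0.354,0,0.8,0,0,0,-0.12,-0.354,0,0.8,0,0,0,-0.12,-0.354,0,0.8]}}

```text
time: 1.3
tool_pos: [0.2917, 0.2171, 0.2056]
ee_rot: [3.141, 0.001, -3.057]
wrist_force: [0.6, 0.5, 0.4]
width: 0.0753
finger_force: 0.0
```

>>> {"api": "move_arm", "payload": {"motion": [0,0,0,-0.12,-0.354,0,0.8,0,0,0,-0.12,-0.354,0,0.8,0,0,0,-0.12,-0.354,0,0.8,0,0,0,-0.12,-0.354,0,0.8,0,0,0,-0.12,-0.354,0,0.8,0,0,0,-0.12,-0.354,0,0.8,0,0,0,-0.12,-0.354,0,0.8,0,0,0,-0.12,-0.354,0,0.8,0,0,0,-0.12,-0.354,0,0.8,0,0,0,-0.12,-0.354,0,0.8,0,0,0,-0.12,-0.354,0,0.8,0,0,0,-0.12,-0.354,0,0.8]}}

```text
time: 2.3
tool_pos: [0.471, -0.1945, 0.2054]
ee_rot: [3.141, 0.0, -3.058]
wrist_force: [0.5, 0.1, 0.1]
width: 0.0748
finger_force: 0.0
```

>>> {"api": "move_arm", "payload": {"motion": [0,0,0,-0.12,-0.354,0,0.8,0,0,0,-0.12,-0.354,0,0.8,0,0,0,-0.12,-0.354,0,0.8,0,0,0,0,0,0,0.8,0,0,0,0,0,0,0.8,0,0,0,0,0,0,0.8]}}

```text
time: 2.8
tool_pos: [0.5152, -0.2949, 0.2051]
ee_rot: [3.14, -0.001, -3.058]
wrist_force: [0.3, 0.5, 0.0]
width: 0.0751
finger_force: 0.0
```

```bash
python3 -c "
from h import *
plan([.5183,-.2963,.026],184.8)"
```

```text
at [ 0.5152 -0.2949  0.2051] [ 1.7992e+02 -4.0000e-02 -1.7519e+02] F [0.3 0.5 0. ] w 0.0751 turn z 0.0 shift [-0.03  -0.017  1.791] n>= 4.3
```

>>> {"api": "move_arm", "payload": {"motion": [0,0,0,-0.015,-0.01,0.25,0.8,0,0,0,-0.015,-0.007,0.25,0.8,0,0,0,0,0,0.25,0.8,0,0,0,0,0,0.25,0.8,0,0,0,0,0,0.25,0.8,0,0,0,0,0,0.25,0.8,0,0,0,0,0,0.15,0.8,0,0,0,0,0,0.14,0.8,0,0,0,0,0,0,0.8,0,0,0,0,0,0,0.2,0,0,0,0,0,0,0.2,0,0,0,0,0,0,0.2]}}

```text
time: 3.8
tool_pos: [0.5197, -0.2969, 0.0287]
ee_rot: [-3.139, 0.003, -3.057]
wrist_force: [0.5, 0.7, 0.2]
width: 0.0586
finger_force: 0.0
```

>>> {"api": "move_arm", "payload": {"motion": [0,0,0,0,0,0,0.2,0,0,0,0,0,0,0.2,0,0,0,0,0,0,0.2,0,0,0,0,0,0,0.2]}}

```text
time: 4.13
tool_pos: [0.5192, -0.2969, 0.0276]
ee_rot: [-3.141, 0.001, -3.058]
wrist_force: [-0.0, 1.3, 4.1]
width: 0.043
finger_force: 30.0
```

```bash
python3 -c "
from h import *
plan([.485,.395,.206],184.8);o=robot.get_obs();print(o['finger_force'],o['wrist_torque'])
import cv2
s=robot.snapshot('scene');t=robot.snapshot('top')
cv2.imwrite('pics/d.png',np.hstack([crop(s,190,70,90,90,4),crop(t,310,170,90,90,4)])[:,:,::-1])"
```

```text
at [ 0.5192 -0.2969  0.0276] [-1.7997e+02  8.0000e-02 -1.7519e+02] F [-0.   1.3  4.1] w 0.043 turn z 0.0 shift [-0.239  6.923 -1.784] n>= 17.2
30.000956451985985 [0.29120083 0.07761484 0.01848827]
```

View pics/d.png

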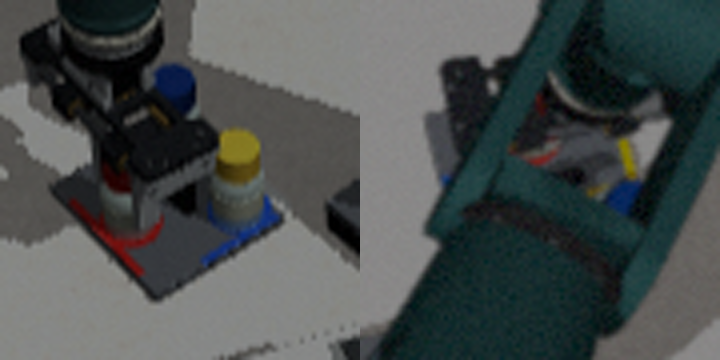

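The red jar is gripped squarely (crop around (120,210)) and nothing else is touched. Next is lift and carry.

>>> {"api": "move_arm", "payload": {"motion": [0,0,0,0,0,-0.05,0.2,0,0,0,0,0,-0.15,0.2,0,0,0,0,0,-0.25,0.2,0,0,0,0,0,-0.3,0.2,0,0,0,0,0,-0.3,0.2,0,0,0,0,0,-0.3,0.2,0,0,0,0,0,-0.25,0.2,0,0,0,0,0.1,-0.1,0.2,0,0,0,-0.012,0.2,0,0.2,0,0,0,-0.015,0.3,0,0.2,0,0,0,-0.015,0.37,0,0.2,0,0,0,-0.015,0.37,0,0.2]}}

```text
time: 5.23
tool_pos: [0.5119, -0.1611, 0.1944]
ee_rot: [3.14, -0.003, -3.059]
wrist_force: [0.7, -0.3, -1.4]
width: 0.0436
finger_force: 30.0
```

>>> {"api": "move_arm", "payload": {"motion": [0,0,0,-0.015,0.37,0,0.2,0,0,0,-0.015,0.37,0,0.2,0,0,0,-0.015,0.37,0,0.2,0,0,0,-0.015,0.37,0,0.2,0,0,0,-0.015,0.37,0,0.2,0,0,0,-0.015,0.37,0,0.2,0,0,0,-0.015,0.37,0,0.2,0,0,0,-0.015,0.37,0,0.2,0,0,0,-0.015,0.37,0,0.2,0,0,0,-0.015,0.37,0,0.2,0,0,0,-0.015,0.37,0,0.2,0,0,0,-0.015,0.37,0,0.2]}}

```text
time: 6.23
tool_pos: [0.4921, 0.283, 0.1947]
ee_rot: [-3.141, -0.003, -3.057]
wrist_force: [0.5, -0.6, -0.7]
width: 0.0436
finger_force: 30.0
```

>>> {"api": "move_arm", "payload": {"motion": [0,0,0,-0.012,0.37,0,0.2,0,0,0,0,0.37,0,0.2,0,0,0,0,0.25,0,0.2,0,0,0,0,0.15,0,0.2,0,0,0,0,0,0,0.2,0,0,0,0,0,0,0.2]}}

```text
time: 6.73
tool_pos: [0.4847, 0.3944, 0.1951]
ee_rot: [-3.139, -0.002, -3.057]
wrist_force: [-0.5, -0.5, -0.6]
width: 0.0433
finger_force: 30.0
```

```bash
python3 -c "
from h import *
plan([.485,.395,.0216],184.8)"
```

```text
at [0.4847 0.3944 0.1951] [-1.7987e+02 -1.1000e-01 -1.7513e+02] F [-0.5 -0.5 -0.6] w 0.0433 turn z 0.001 shift [-0.003  0.005  1.735] n>= 4.2
```

>>> {"api": "move_arm", "payload": {"motion": [0,0,0,0,0,0.2,0.2,0,0,0,0,0,0.35,0.2,0,0,0,0,0,0.35,0.2,0,0,0,0,0,0.35,0.2,0,0,0,0,0,0.25,0.2,0,0,0,0,0,0.1,0.2,0,0,0,0,0,0.05,0.2,0,0,0,0,0,0.02,0.2,0,0,0,0,0,0.02,0.2,0,0,0,0,0,0.02,0.2,0,0,0,0,0,0.02,0.2,0,0,0,0,0,0,0.2]}}

```text
time: 7.73
tool_pos: [0.4859, 0.3952, 0.0245]
ee_rot: [3.141, 0.002, -3.057]
wrist_force: [-0.3, -0.3, -1.8]
width: 0.0435
finger_force: 30.0
```

```bash
python3 -c "
from h import *
plan([.485,.395,.0216],184.8)"
```

```text
at [0.4859 0.3952 0.0245] [ 1.7995e+02  9.0000e-02 -1.7518e+02] F [-0.3 -0.3 -1.8] w 0.0435 turn z 0.0 shift [ 0.009 -0.002  0.029] n>= 0.1
```

>>> {"api": "move_arm", "payload": {"motion": [0,0,0,0,0,0.01,0.2,0,0,0,0,0,0.01,0.2,0,0,0,0,0,0.01,0.2,0,0,0,0,0,0,0.2]}}

```text
time: 8.07
tool_pos: [0.4856, 0.3952, 0.0216]
ee_rot: [3.141, 0.001, -3.057]
wrist_force: [-1.0, -1.7, 3.8]
width: 0.0434
finger_force: 30.0
```

>>> {"api": "move_arm", "payload": {"motion": [0,0,0,0,0,0,0.8,0,0,0,0,0,0,0.8,0,0,0,0,0,0,0.8,0,0,0,0,0,-0.2,0.8,0,0,0,0,0,-0.4,0.8,0,0,0,0,0,-0.4,0.8,0,0,0,0,0,-0.4,0.8,0,0,0,0,0,-0.4,0.8,0,0,0,0.051,-0.368,0,0.8,0,0,0,0.051,-0.368,0,0.8,0,0,0,0.051,-0.368,0,0.8,0,0,0,0.051,-0.368,0,0.8]}}

```text
time: 9.07
tool_pos: [0.4771, 0.2452, 0.2005]
ee_rot: [3.141, 0.001, -3.057]
wrist_force: [0.3, -0.8, 0.1]
width: 0.075
finger_force: 0.0
```

>>> {"api": "move_arm", "payload": {"motion": [0,0,0,0.051,-0.368,0,0.8,0,0,0,0.051,-0.368,0,0.8,0,0,0,0.051,-0.368,0,0.8,0,0,0,0.051,-0.368,0,0.8,0,0,0,0.051,-0.368,0,0.8,0,0,0,0.051,-0.368,0,0.8,0,0,0,0.051,-0.368,0,0.8,0,0,0,0.051,-0.368,0,0.8,0,0,0,0.051,-0.368,0,0.8,0,0,0,0.051,-0.368,0,0.8,0,0,0,0.051,-0.368,0,0.8,0,0,0,0.051,-0.368,0,0.8]}}

```text
time: 10.07
tool_pos: [0.453, -0.2005, 0.2004]
ee_rot: [-3.142, 0.001, -3.058]
wrist_force: [1.1, -0.3, -0.2]
width: 0.0751
finger_force: 0.0
```

>>> {"api": "move_arm", "payload": {"motion": [0,0,0,0.051,-0.368,0,0.8,0,0,0,0.051,-0.368,0,0.8,0,0,0,0.051,-0.368,0,0.8,0,0,0,0.051,-0.368,0,0.8,0,0,0,0,0,0,0.8,0,0,0,0,0,0,0.8]}}

```text
time: 10.57
tool_pos: [0.4448, -0.3485, 0.1993]
ee_rot: [3.14, -0.001, -3.061]
wrist_force: [0.2, 0.5, -0.0]
width: 0.0747
finger_force: 0.0
```

```bash
python3 -c "
from h import *
plan([.4447,-.3468,.0276],184.8)
s=robot.snapshot('scene');cv2.imwrite('pics/e.png',crop(s,190,60,220,280,2)[:,:,::-1])"
```

```text
at [ 0.4448 -0.3485  0.1993] [ 1.7990e+02 -6.0000e-02 -1.7537e+02] F [ 0.2  0.5 -0. ] w 0.0747 turn z -0.004 shift [-0.     0.017  1.717] n>= 4.1
```

View pics/e.png

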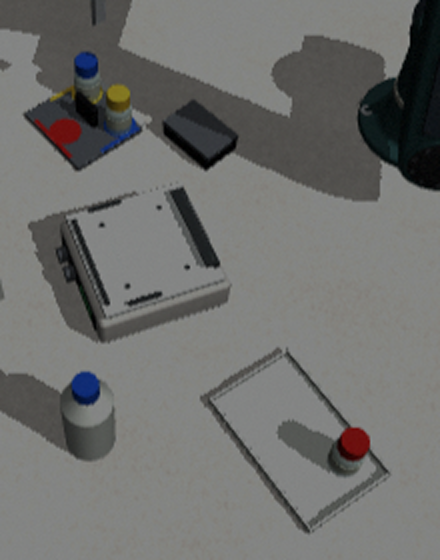

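The scene crop shows the red jar upright in the spill tray at (350,450). The blue and yellow jars are still on the tray.

>>> {"api": "move_arm", "payload": {"motion": [0,0,0,0,0.017,0.25,0.8,0,0,0,0,0,0.35,0.8,0,0,0,0,0,0.35,0.8,0,0,0,0,0,0.35,0.8,0,0,0,0,0,0.3,0.8,0,0,0,0,0,0.1,0.8,0,0,0,0,0,0,0.8,0,0,0,0,0,0,0.2,0,0,0,0,0,0,0.2,0,0,0,0,0,0,0.2,0,0,0,0,0,0,0.2,0,0,0,0,0,0,0.2]}}

```text
time: 11.62
tool_pos: [0.4462, -0.3464, 0.0322]
ee_rot: [-3.139, 0.002, -3.058]
wrist_force: [0.4, -0.6, 1.1]
width: 0.0453
finger_force: 0.7
```

>>> {"api": "move_arm", "payload": {"motion": [0,0,0,0,0,0,0.2,0,0,0,0,0,0,0.2,0,0,0,0,0,0,0.2]}}

```text
time: 11.87
tool_pos: [0.4462, -0.3465, 0.0322]
ee_rot: [-3.139, 0.002, -3.058]
wrist_force: [0.5, -0.5, 5.8]
width: 0.0435
finger_force: 30.0
```

```bash
python3 -c "
from h import *
plan([.55,.331,.2],184.8)"
```

```text
at [ 0.4462 -0.3465  0.0322] [-1.7985e+02  1.2000e-01 -1.7519e+02] F [ 0.5 -0.5  5.8] w 0.0435 turn z 0.0 shift [-1.601  6.664 -1.678] n>= 16.9
```

>>> {"api": "move_arm", "payload": {"motion": [0,0,0,0,0,-0.05,0.2,0,0,0,0,0,-0.15,0.2,0,0,0,0,0,-0.3,0.2,0,0,0,0,0,-0.35,0.2,0,0,0,0,0,-0.35,0.2,0,0,0,0,0,-0.3,0.2,0,0,0,0,0.1,-0.18,0.2,0,0,0,-0.05,0.2,0,0.2,0,0,0,-0.08,0.3,0,0.2,0,0,0,-0.09,0.36,0,0.2,0,0,0,-0.09,0.36,0,0.2,0,0,0,-0.09,0.36,0,0.2]}}

```text
time: 12.87
tool_pos: [0.4703, -0.1728, 0.1975]
ee_rot: [3.14, -0.002, -3.059]
wrist_force: [0.9, -0.2, -1.9]
width: 0.0437
finger_force: 30.0
```

>>> {"api": "move_arm", "payload": {"motion": [0,0,0,-0.09,0.36,0,0.2,0,0,0,-0.09,0.36,0,0.2,0,0,0,-0.09,0.36,0,0.2,0,0,0,-0.09,0.36,0,0.2,0,0,0,-0.09,0.36,0,0.2,0,0,0,-0.09,0.36,0,0.2,0,0,0,-0.09,0.36,0,0.2,0,0,0,-0.09,0.36,0,0.2,0,0,0,-0.09,0.36,0,0.2,0,0,0,-0.09,0.36,0,0.2,0,0,0,-0.09,0.36,0,0.2,0,0,0,-0.09,0.36,0,0.2]}}

```text
time: 13.87
tool_pos: [0.5416, 0.2666, 0.1974]
ee_rot: [-3.141, -0.003, -3.057]
wrist_force: [1.3, -0.2, -0.7]
width: 0.0431
finger_force: 30.0
```

>>> {"api": "move_arm", "payload": {"motion": [0,0,0,-0.08,0.34,0,0.2,0,0,0,-0.04,0.2,0,0.2,0,0,0,0,0.12,0,0.2,0,0,0,0,0,0,0.2,0,0,0,0,0,0,0.2]}}

```text
time: 14.28
tool_pos: [0.5483, 0.3311, 0.1977]
ee_rot: [-3.14, -0.002, -3.057]
wrist_force: [-0.5, -0.9, -1.1]
width: 0.0432
finger_force: 30.0
```

```bash
python3 -c "
from h import *
plan([.55,.331,.0262],184.8)"
```

```text
at [0.5483 0.3311 0.1977] [-1.7991e+02 -1.0000e-01 -1.7516e+02] F [-0.5 -0.9 -1.1] w 0.0432 turn z 0.001 shift [-0.017 -0.002  1.715] n>= 4.1
```

>>> {"api": "move_arm", "payload": {"motion": [0,0,0,-0.017,0,0.2,0.2,0,0,0,0,0,0.35,0.2,0,0,0,0,0,0.35,0.2,0,0,0,0,0,0.35,0.2,0,0,0,0,0,0.25,0.2,0,0,0,0,0,0.1,0.2,0,0,0,0,0,0.05,0.2,0,0,0,0,0,0.02,0.2,0,0,0,0,0,0.02,0.2,0,0,0,0,0,0.02,0.2,0,0,0,0,0,0.02,0.2,0,0,0,0,0,0,0.2]}}

```text
time: 15.28
tool_pos: [0.5512, 0.3321, 0.0266]
ee_rot: [3.141, 0.002, -3.057]
wrist_force: [0.8, 0.0, -1.0]
width: 0.0432
finger_force: 30.0
```

>>> {"api": "move_arm", "payload": {"motion": [0,0,0,0,0,0.01,0.2,0,0,0,0,0,0.01,0.2,0,0,0,0,0,0,0.2]}}

```text
time: 15.53
tool_pos: [0.5512, 0.3322, 0.0262]
ee_rot: [3.141, 0.002, -3.057]
wrist_force: [-3.0, -1.4, 6.0]
width: 0.0436
finger_force: 30.0
```

>>> {"api": "move_arm", "payload": {"motion": [0,0,0,0,0,0,0.8,0,0,0,0,0,0,0.8,0,0,0,0,0,0,0.8,0,0,0,0,0,-0.2,0.8,0,0,0,0,0,-0.4,0.8,0,0,0,0,0,-0.4,0.8,0,0,0,0,0,-0.4,0.8,0,0,0,0,0,-0.3,0.8,0,0,0,0.102,-0.362,0,0.8,0,0,0,0.102,-0.362,0,0.8,0,0,0,0.102,-0.362,0,0.8,0,0,0,0.102,-0.362,0,0.8]}}

```text
time: 16.53
tool_pos: [0.5216, 0.1829, 0.1934]
ee_rot: [-3.142, 0.0, -3.056]
wrist_force: [1.3, -0.6, -0.9]
width: 0.0752
finger_force: 0.0
```

>>> {"api": "move_arm", "payload": {"motion": [0,0,0,0.102,-0.362,0,0.8,0,0,0,0.102,-0.362,0,0.8,0,0,0,0.102,-0.362,0,0.8,0,0,0,0.102,-0.362,0,0.8,0,0,0,0.102,-0.362,0,0.8,0,0,0,0.102,-0.362,0,0.8,0,0,0,0.102,-0.362,0,0.8,0,0,0,0.102,-0.362,0,0.8,0,0,0,0.102,-0.362,0,0.8,0,0,0,0.102,-0.362,0,0.8,0,0,0,0.102,-0.362,0,0.8,0,0,0,0.102,-0.362,0,0.8]}}

```text
time: 17.53
tool_pos: [0.4359, -0.2608, 0.1934]
ee_rot: [-3.142, 0.0, -3.058]
wrist_force: [1.1, 0.4, 0.2]
width: 0.0752
finger_force: 0.0
```

>>> {"api": "move_arm", "payload": {"motion": [0,0,0,0,0,0,0.8,0,0,0,0,0,0,0.8,0,0,0,0,0,0,0.8]}}

```text
time: 17.78
tool_pos: [0.4365, -0.2586, 0.1932]
ee_rot: [3.14, -0.0, -3.058]
wrist_force: [0.5, 0.7, -0.3]
width: 0.075
finger_force: 0.0
```

```bash
python3 -c "
from h import *
plan([.4375,-.2591,.030],184.8)"
```

```text
at [ 0.4365 -0.2586  0.1932] [ 179.93   -0.   -175.2 ] F [ 0.5  0.7 -0.3] w 0.075 turn z -0.0 shift [-0.009 -0.006  1.632] n>= 3.9
```

>>> {"api": "move_arm", "payload": {"motion": [0,0,0,0,0,0.25,0.8,0,0,0,0,0,0.35,0.8,0,0,0,0,0,0.35,0.8,0,0,0,0,0,0.35,0.8,0,0,0,0,0,0.25,0.8,0,0,0,0,0,0.09,0.8,0,0,0,0,0,0,0.8,0,0,0,0,0,0,0.2,0,0,0,0,0,0,0.2,0,0,0,0,0,0,0.2,0,0,0,0,0,0,0.2,0,0,0,0,0,0,0.2]}}

```text
time: 18.78
tool_pos: [0.4374, -0.2596, 0.0309]
ee_rot: [-3.14, 0.002, -3.058]
wrist_force: [0.0, -0.8, 0.3]
width: 0.0457
finger_force: 0.0
```

>>> {"api": "move_arm", "payload": {"motion": [0,0,0,0,0,0,0.2,0,0,0,0,0,0,0.2,0,0,0,0,0,0,0.2]}}

```text
time: 19.03
tool_pos: [0.4373, -0.2595, 0.0307]
ee_rot: [-3.14, 0.002, -3.058]
wrist_force: [-0.1, 0.5, 5.8]
width: 0.0429
finger_force: 30.0
```

```bash
python3 -c "
from h import *
plan([.495,.267,.2],184.8)"
```

```text
at [ 0.4373 -0.2595  0.0307] [-1.7993e+02  1.0000e-01 -1.7519e+02] F [-0.1  0.5  5.8] w 0.0429 turn z 0.0 shift [-1.016  5.198 -1.693] n>= 13.3
```

>>> {"api": "move_arm", "payload": {"motion": [0,0,0,0,0,-0.05,0.2,0,0,0,0,0,-0.15,0.2,0,0,0,0,0,-0.3,0.2,0,0,0,0,0,-0.35,0.2,0,0,0,0,0,-0.35,0.2,0,0,0,0,0,-0.3,0.2,0,0,0,-0.016,0.098,-0.18,0.2,0,0,0,-0.04,0.2,0,0.2,0,0,0,-0.06,0.3,0,0.2,0,0,0,-0.07,0.36,0,0.2,0,0,0,-0.07,0.36,0,0.2,0,0,0,-0.07,0.36,0,0.2]}}

```text
time: 20.03
tool_pos: [0.4544, -0.0877, 0.1969]
ee_rot: [3.141, -0.001, -3.059]
wrist_force: [0.5, -0.1, -0.2]
width: 0.0433
finger_force: 30.0
```

>>> {"api": "move_arm", "payload": {"motion": [0,0,0,-0.07,0.36,0,0.2,0,0,0,-0.07,0.36,0,0.2,0,0,0,-0.07,0.36,0,0.2,0,0,0,-0.07,0.36,0,0.2,0,0,0,-0.07,0.36,0,0.2,0,0,0,-0.07,0.36,0,0.2,0,0,0,-0.07,0.36,0,0.2,0,0,0,-0.07,0.36,0,0.2,0,0,0,-0.07,0.3,0,0.2,0,0,0,-0.06,0.2,0,0.2,0,0,0,0,0.14,0,0.2,0,0,0,0,0,0,0.2]}}

```text
time: 21.03
tool_pos: [0.4933, 0.2695, 0.1963]
ee_rot: [3.141, -0.002, -3.054]
wrist_force: [1.2, -0.4, -1.3]
width: 0.0431
finger_force: 30.0
```

```bash
python3 -c "
from h import *
plan([.495,.267,.0247],184.8)"
```

```text
at [0.4933 0.2695 0.1963] [ 1.7999e+02 -1.3000e-01 -1.7501e+02] F [ 1.2 -0.4 -1.3] w 0.0431 turn z 0.004 shift [-0.015 -0.026  1.716] n>= 4.1
```

>>> {"api": "move_arm", "payload": {"motion": [0,0,0,-0.01,0,0.2,0.2,0,0,0,0,0,0.35,0.2,0,0,0,0,0,0.35,0.2,0,0,0,0,0,0.35,0.2,0,0,0,0,0,0.25,0.2,0,0,0,0,0,0.1,0.2,0,0,0,0,0,0.05,0.2,0,0,0,0,0,0.02,0.2,0,0,0,0,0,0.02,0.2,0,0,0,0,0,0.02,0.2,0,0,0,0,0,0.02,0.2,0,0,0,0,0,0,0.2]}}

```text
time: 22.03
tool_pos: [0.4958, 0.2678, 0.0254]
ee_rot: [3.141, 0.002, -3.057]
wrist_force: [0.2, -1.2, -1.6]
width: 0.043
finger_force: 30.0
```

>>> {"api": "move_arm", "payload": {"motion": [0,0,0,0,0,0.01,0.2,0,0,0,0,0,0.01,0.2,0,0,0,0,0,0,0.2]}}

```text
time: 22.28
tool_pos: [0.4958, 0.2679, 0.0247]
ee_rot: [3.141, 0.002, -3.057]
wrist_force: [-2.1, -1.3, 5.9]
width: 0.0433
finger_force: 30.0
```

>>> {"api": "move_arm", "payload": {"motion": [0,0,0,0,0,0,0.8,0,0,0,0,0,0,0.8,0,0,0,0,0,0,0.8,0,0,0,0,0,-0.2,0.8,0,0,0,0,0,-0.4,0.8,0,0,0,0,0,-0.4,0.8,0,0,0,0,0,-0.4,0.8,0,0,0,0,0,-0.3,0.8,0,0,0.15,0,0,0,0.5,0,0,0.15,0,0,0,0.5,0,0,0.15,0,0,0,0.5,0,0,0.15,0,0,0,0.5]}}

```text
time: 23.28
tool_pos: [0.4952, 0.2676, 0.1925]
ee_rot: [3.141, 0.0, 2.749]
wrist_force: [0.4, -0.3, 0.7]
width: 0.052
finger_force: 0.0
```

>>> {"api": "move_arm", "payload": {"motion": [0,0,0.15,0,0,0,0.5,0,0,0.15,0,0,0,0.5,0,0,0.15,0,0,0,0.5,0,0,0.15,0,0,0,0.5,0,0,0.15,0,0,0,0.5,0,0,0.15,0,0,0,0.5,0,0,0.15,0,0,0,0.5,0,0,0.15,0,0,0,0.5,0,0,0.15,0,0,0,0.5,0,0,0,0,0,0,0.5]}}

```text
time: 24.12
tool_pos: [0.4951, 0.2675, 0.1921]
ee_rot: [-3.141, 0.0, 1.692]
wrist_force: [0.0, -0.5, -0.1]
width: 0.0469
finger_force: 0.0
```

```bash
python3 - <<'E'
from h import *
plan([.4,-.3,.2],94.8)
s=robot.snapshot("scene");t=robot.snapshot("top")
np.save("s1.npy",s);np.save("t1.npy",t)
S=cv2.convertScaleAbs(s,alpha=1.5)[:,:,::-1];T=cv2.convertScaleAbs(t,alpha=1.5)[:,:,::-1]
a=np.hstack([grid(S,198,85,66,62,6),grid(T,320,180,66,62,6)]);cv2.imwrite("pics/f.png",a)
E
```

```text
at [0.4951 0.2675 0.1921] [-179.98    0.     96.96] F [ 0.  -0.5 -0.1] w 0.0469 turn z 0.048 shift [-5.576 -1.423 -0.079] n>= 13.8
```

View pics/f.png

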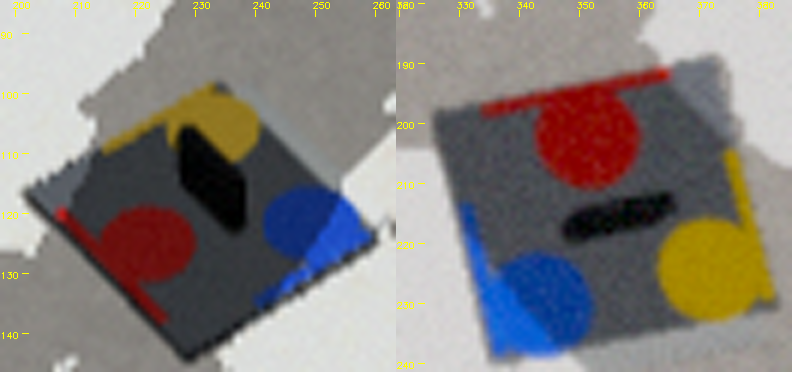

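The tray is now empty and its three pads and fin are in full view: in the top view red (351,202), blue (344,230), yellow (372,224) and the fin at about (355,215).

```bash
cat >> h.py <<'E'
def pads(im,n,roi,k):
    out={}
    hsv=cv2.cvtColor(im,cv2.COLOR_RGB2HSV); H,S,V=[hsv[:,:,i].astype(int) for i in range(3)]
    for c,m in(("red",((H<8)|(H>172))&(V>60)),("blue",(H>105)&(H<125)&(V>80)),("yellow",(H>18)&(H<34)&(V>60))):
        m=m&(S>150); q=np.zeros(m.shape,np.uint8); x,y,w,h=roi; q[y:y+h,x:x+w]=m[y:y+h,x:x+w]
        q=cv2.resize(q,None,fx=4,fy=4,interpolation=cv2.INTER_LINEAR)
        q=cv2.morphologyEx(q,cv2.MORPH_OPEN,cv2.getStructuringElement(cv2.MORPH_ELLIPSE,k))
        N,l,st,cc=cv2.connectedComponentsWithStats(q); i=1+np.argmax(st[1:,4]); out[c]=(cc[i]-1.5)/4; out[c+"_st"]=st[i][2:]/4
    return out
PAD={"red":(46,0),"blue":(-34,45),"yellow":(-34,-45)}
def fit2(P):  # P: name->xy ; tray pose
    A=np.array([PAD[k] for k in P])/1000.;B=np.array([P[k][:2] for k in P]);a=A.mean(0);b=B.mean(0)
    z=((B-b)@[1,1j]*np.conj((A-a)@[1,1j])).sum(); th=np.angle(z); c,s=np.cos(th),np.sin(th); R=np.array([[c,-s],[s,c]])
    return b-R@a,np.degrees(th),((B-b)-(A-a)@R.T)*1000
E
python3 - <<'E'
from h import *
np.set_printoptions(precision=4,suppress=True)
s=np.load("s1.npy");t=np.load("t1.npy")
p=pads(t,"top",(320,180,70,66),(57,53));q=pads(s,"scene",(198,85,66,62),(49,41))
print(p);print(q)
T={c:onz("top",p[c],.01) for c in PAD};S={c:onz("scene",q[c],.01) for c in PAD}
for c in PAD: print(c,T[c],S[c],tri(q[c],p[c]))
print(fit2(T));print(fit2(S));print(fit2({c:tri(q[c],p[c]) for c in PAD}))
# fin: black mask centroid
for n,im,(x,y,w,h) in(("top",t,(335,205,40,20)),("scene",s,(222,100,22,28))):
    g=im.max(2)[y:y+h,x:x+w]<45; Y,X=np.nonzero(g); print(n,"fin",x+X.mean(),y+Y.mean(),g.sum(),X.min()+x,X.max()+x,Y.min()+y,Y.max()+y)
# shaker: lip, stop and lug dark blobs
for n,im,(x,y,w,h) in(("top",t,(210,150,90,85)),("scene",s,(210,145,100,90))):
    m=(im.max(2)<75).astype(np.uint8);k=np.zeros_like(m);k[y:y+h,x:x+w]=m[y:y+h,x:x+w]
    for c in cv2.findContours(k,cv2.RETR_EXTERNAL,cv2.CHAIN_APPROX_NONE)[0]:
        if cv2.contourArea(c)>8: print(n,cv2.minAreaRect(c),cv2.boxPoints(cv2.minAreaRect(c)).round(1).tolist())
E
```

```text
Traceback (most recent call last):
  File "h.py", line 66, in pads
    N,l,st,cc=cv2.connectedComponentsWithStats(q); i=1+np.argmax(st[1:,4]); out[c]=(cc[i]-1.5)/4; out[c+"_st"]=st[i][2:]/4
                                                       ~~~~~~~~~^^^^^^^^^^
ValueError: attempt to get argmax of an empty sequence
```

```bash
cat > m.py <<'E'
from h import *
np.set_printoptions(precision=4,suppress=True)
s=np.load("s1.npy");t=np.load("t1.npy")
p=pads(t,"top",(320,180,70,66),(41,41));q=pads(s,"scene",(198,85,66,62),(33,29))
print(p);print(q)
T={c:onz("top",p[c],.01) for c in PAD};S={c:onz("scene",q[c],.01) for c in("red","blue")}
for c in PAD: print(c,T[c],tri(q[c],p[c]))
print(S)
print(fit2(T));print(fit2(S))
for n,im,(x,y,w,h) in(("top",t,(335,205,40,20)),("scene",s,(222,100,22,28))):
    g=im.max(2)[y:y+h,x:x+w]<45; Y,X=np.nonzero(g); print(n,"fin",x+X.mean(),y+Y.mean(),g.sum(),X.min()+x,X.max()+x,Y.min()+y,Y.max()+y)
for n,im,(x,y,w,h) in(("top",t,(210,150,90,85)),("scene",s,(210,145,100,90))):
    m=(im.max(2)<75).astype(np.uint8);k=np.zeros_like(m);k[y:y+h,x:x+w]=m[y:y+h,x:x+w]
    for c in cv2.findContours(k,cv2.RETR_EXTERNAL,cv2.CHAIN_APPROX_NONE)[0]:
        if cv2.contourArea(c)>8: print(n,cv2.boxPoints(cv2.minAreaRect(c)).round(1).tolist())
E
python3 m.py
```

```text
Traceback (most recent call last):
  File "m.py", line 4, in <module>
    p=pads(t,"top",(320,180,70,66),(41,41));q=pads(s,"scene",(198,85,66,62),(33,29))
                                              ~~~~^^^^^^^^^^^^^^^^^^^^^^^^^^^^^^^^^^
  File "h.py", line 66, in pads
    N,l,st,cc=cv2.connectedComponentsWithStats(q); i=1+np.argmax(st[1:,4]); out[c]=(cc[i]-1.5)/4; out[c+"_st"]=st[i][2:]/4
                                                       ~~~~~~~~~^^^^^^^^^^
ValueError: attempt to get argmax of an empty sequence
```

Some scene pads sit in arm shadow and are darker than the thresholds allow, so I'll relax them there.

```bash
sed -i 's/(V>80)),("yellow"/(V>45)),("yellow"/; s/m=m&(S>150); q/m=m\&(S>120); q/; s/if False//' h.py; sed -i 's/i=1+np.argmax(st\[1:,4\]); out\[c\]=(cc/if N<2: print(n,c,"none"); continue\n        i=1+np.argmax(st[1:,4]); out[c]=(cc/' h.py
sed -i '0,/;$/s//;/' h.py; sed -i 's/for c in PAD: print(c,T\[c\],tri(q\[c\],p\[c\]))/for c in PAD:\n  if c in q: print(c,T[c],tri(q[c],p[c]))/; s/for c in("red","blue")}/for c in("red","blue") if c in q}/; s/^print(fit2(T)).*/print(fit2(T)); print(fit2(S) if len(S)>1 else 0)/' m.py; python3 m.py
```

```text
Traceback (most recent call last):
  File "m.py", line 1, in <module>
    from h import *
  File "h.py", line 66
    N,l,st,cc=cv2.connectedComponentsWithStats(q); if N<2: print(n,c,"none"); continue
                                                   ^^
SyntaxError: invalid syntax
```

```bash
sed -i 's/Stats(q); if N<2: print(n,c,"none"); continue/Stats(q)\n        if N<2: print(n,c,"none"); continue/' h.py; sed -i 's/if N<2: print(n,c,"none"); continue/if N<2:\n            print(n,c,"none"); continue/' h.py; python3 m.py
```

```text
{'red': array([351.4429, 202.2315]), 'red_st': array([ 17.25,  17.5 , 928.75]), 'blue': array([342.9766, 230.4059]), 'blue_st': array([ 18.5 ,  16.75, 980.5 ]), 'yellow': array([372.2771, 224.3335]), 'yellow_st': array([ 17.75,  16.75, 957.25])}
{'red': array([221.8128, 125.4504]), 'red_st': array([ 15.25,  12.25, 561.25]), 'blue': array([249.5888, 122.0537]), 'blue_st': array([ 16.  ,  13.25, 648.5 ]), 'yellow': array([235.5743, 105.2036]), 'yellow_st': array([  9.5 ,   8.5 , 240.25])}
red [ 0.5206 -0.2963  0.01  ] [ 0.5214 -0.2974  0.0062]
blue [ 0.4352 -0.2593  0.01  ] [ 0.4357 -0.26    0.0078]
yellow [ 0.4465 -0.3513  0.01  ] [ 0.4431 -0.3469  0.0156]
{'red': array([ 0.5229, -0.2946,  0.01  ]), 'blue': array([ 0.4369, -0.2587,  0.01  ])}
(array([ 0.4747, -0.3015]), np.float64(6.7146838717361765), array([[ 0.1739, -0.2376],
       [-0.4702,  1.4254],
       [ 0.2963, -1.1878]]))
(array([ 0.4766, -0.2997]), np.float64(6.677120704852918), array([[ 0.6911, -0.2888],
       [-0.6911,  0.2888]]))
top fin 356.43859649122805 215.7280701754386 114 347 366 212 220
scene fin 233.02932551319
[... 942 characters left out ...]
125, 214.3000030517578], [240.10000610351562, 218.6999969482422]]
scene [[202.39999389648438, 187.89999389648438], [221.0, 171.0], [266.0, 220.39999389648438], [247.39999389648438, 237.3000030517578]]
scene [[224.8000030517578, 169.89999389648438], [227.60000610351562, 168.8000030517578], [244.89999389648438, 211.1999969482422], [242.10000610351562, 212.3000030517578]]
scene [[233.3000030517578, 163.5], [248.6999969482422, 158.89999389648438], [249.60000610351562, 161.89999389648438], [234.1999969482422, 166.60000610351562]]
scene [[274.3999938964844, 155.6999969482422], [280.79998779296875, 152.6999969482422], [299.70001220703125, 192.1999969482422], [293.29998779296875, 195.3000030517578]]
```

```bash
python3 - <<'E'
from h import *
np.set_printoptions(precision=4,suppress=True)
s=np.load("s1.npy");t=np.load("t1.npy")
gs=s.astype(float).mean(2);gt=t.astype(float).mean(2)
def yw(n,f,z,L=20):
    a=onz(n,f[2:]-L*f[:2],z);b=onz(n,f[2:]+L*f[:2],z);return np.degrees(np.arctan2(*(b-a)[1::-1])),onz(n,f[2:],z)
for nm,n,g,a,b,pol,z in(("+x","top",gt,(326.3,198),(372,190),1,.01),("+x","scene",gs,(202,117),(229,144.5),-1,0),("+y","scene",gs,(231,143),(258,122),-1,0),("+y","top",gt,(326.3,198),(336,240),-1,0)):
    for pp in(1,-1):
        f,r=edge(g,a,b,pp,3); print(nm,n,pp,yw(n,f,z),r)
print("fin top",onz("top",(356.4,215.7),.045))
O=np.array([.556,.0032]);th=np.radians(-11.8);R=np.array([[np.cos(th),-np.sin(th)],[np.sin(th),np.cos(th)]])
def sh(n,uv,z): return (R.T@(onz(n,uv,z)[:2]-O)*1000).round(1)
def L(n,g,a,b,z,pols=(1,-1)):
    for pp in pols:
        f,r=edge(g,a,b,pp,3); L_=15
        print(n,pp,sh(n,f[2:]-L_*f[:2],z),sh(n,f[2:],z),sh(n,f[2:]+L_*f[:2],z),round(r,2))
print("lip free");L("top",gt,(228.1,213.4),(274.7,219.2),.094)
print("lip wall");L("top",gt,(227.2,220),(273.9,226),.094)
print("stop in");L("top",gt,(233.7,166.2),(281.9,171.8),.089)
print("stop out");L("top",gt,(234,163.6),(282.2,169.2),.089)
print("lug+");L("top",gt,(229.2,173),(227.9,188.2),.087)
print("lug-");L("top",gt,(283,180),(282,195),.087)
print("scene lip");L("scene",gs,(274.4,155.7),(293.3,195.3),.094)
print("scene stop");L("scene",gs,(227.6,168.8),(244.9,211.2),.089)
E
```

```text
+x top 1 (np.float64(-83.08327212872624), array([ 0.5485, -0.2953,  0.01  ])) 0.06808165678589907
+x top -1 (np.float64(0.0), array([1.3335, 0.8303, 0.01  ])) nan
+x scene 1 (np.float64(97.10738130637478), array([ 0.5436, -0.2936,  0.    ])) 0.26535581395512436
+x scene -1 (np.float64(96.74289933557989), array([ 0.5501, -0.2898,  0.    ])) 0.05673028369841211
+y scene 1 (np.float64(0.0), array([ 0.9629, -1.3577,  0.    ])) nan
+y scene -1 (np.float64(-170.49319289945177), array([ 0.4793, -0.2264,  0.    ])) 0.14653047797799756
+y top 1 (np.float64(0.0), array([1.3415, 0.8365, 0.    ])) nan
+y top -1 (np.float64(-173.3209530423435), array([ 0.4743, -0.2259,  0.    ])) 0.11966316387663307
fin top [ 0.472 -0.298  0.045]
lip free
top 1 [-69.3  46.3] [-69.1   2.7] [-68.9 -40.7] 0.17
top -1 [537.2 903.7] [537.2 903.7] [537.2 903.7] nan
lip wall
top 1 [537.2 903.7] [537.2 903.7] [537.2 903.7] nan
top -1 [-90.8  34.3] [-90.8  -9. ] [-90.7 -52.3] 0.17
stop in
top 1 [82.1 35. ] [82.3 -9.8] [ 82.4 -54.5] 0.03
top -1 [75.2 54.1] [75.1  9.3] [ 75.1 -35.4] 0.1
stop out
top 1 [82.4 35. ] [82.5 -9.8] [ 82.5 -54.5] 0.09
top -1 [76.1 38.8] [76.2 -5.9] [ 76.3 -50.6] 0.02
lug+
top 1 [-16.7  80.1] [28.7 80.6] [74.8 81.1] 0.1
top -1 [-19.   84.3] [26.3 86.6] [72.4 89. ] 0.03
lug-
top 1 [-15.1 -89. ] [ 30.  -86.7] [ 75.9 -84.4] 0.06
top -1 [-16.7 -82.5] [ 28.4 -80.4] [ 74.3 -78.3] 0.04
scene lip
scene 1 [  643.6 -1096.6] [  643.6 -1096.6] [  643.6 -1096.6] nan
scene -1 [-65.8 -39.5] [-65.7  11. ] [-65.6  59.8] 0.07
scene stop
scene 1 [ 78.8 -44.2] [78.7  6. ] [78.6 54.3] 0.07
scene -1 [ 85.5 -40.1] [85.2  9.9] [84.8 58. ] 0.03h.py:44: RuntimeWarning: invalid value encountered in divide
  w=np.clip(gr[max(0,i-4):i+5],0,None); P.append(c+n*(s[max(0,i-4):i+5]*w).sum()/w.sum())
```

```bash
python3 -c "
from h import *
plan([.4752,-.3012,.192],96.8)"
```

```text
at [0.4951 0.2675 0.1922] [-179.98    0.     97.24] F [ 0.9 -0.5 -0.4] w 0.0467 turn z 0.01 shift [-5.623e+00 -8.710e-01  2.000e-03] n>= 13.6
```

>>> {"api": "move_arm", "payload": {"motion": [0,0,0.01,0,0,0,0.5,0,0,0,-0.25,-0.041,0,0.5,0,0,0,-0.37,-0.057,0,0.5,0,0,0,-0.37,-0.057,0,0.5,0,0,0,-0.37,-0.057,0,0.5,0,0,0,-0.37,-0.057,0,0.5,0,0,0,-0.37,-0.057,0,0.5,0,0,0,-0.37,-0.057,0,0.5,0,0,0,-0.37,-0.057,0,0.5,0,0,0,-0.37,-0.057,0,0.5,0,0,0,-0.37,-0.057,0,0.5,0,0,0,-0.37,-0.057,0,0.5]}}

```text
time: 25.22
tool_pos: [0.4796, -0.1337, 0.1927]
ee_rot: [3.141, 0.0, 1.688]
wrist_force: [0.9, -0.4, -0.6]
width: 0.0469
finger_force: 0.0
```

>>> {"api": "move_arm", "payload": {"motion": [0,0,0,-0.37,-0.057,0,0.5,0,0,0,-0.37,-0.057,0,0.5,0,0,0,-0.37,-0.057,0,0.5,0,0,0,-0.37,-0.057,0,0.5,0,0,0,-0.193,-0.032,0,0.5,0,0,0,0,0,0,0.5,0,0,0,0,0,0,0.5,0,0,0,0,0,0,0.5]}}

```text
time: 25.88
tool_pos: [0.4735, -0.3002, 0.1924]
ee_rot: [3.141, -0.001, 1.687]
wrist_force: [0.4, 0.2, 0.9]
width: 0.0471
finger_force: 0.0
```

```bash
python3 -c "
from h import *
plan([.4752,-.3012,.0145],96.8)"
```

```text
at [ 0.4735 -0.3002  0.1924] [ 1.7999e+02 -6.0000e-02  9.6680e+01] F [0.4 0.2 0.9] w 0.0471 turn z -0.003 shift [-0.011  0.016  1.779] n>= 4.3
```

>>> {"api": "move_arm", "payload": {"motion": [0,0,0,-0.011,0.016,0.25,0.5,0,0,0,0,0,0.35,0.5,0,0,0,0,0,0.35,0.5,0,0,0,0,0,0.35,0.5,0,0,0,0,0,0.25,0.5,0,0,0,0,0,0.15,0.5,0,0,0,0,0,0.06,0.5,0,0,0,0,0,0,0.5,0,0,0,0,0,0,0.5]}}

```text
time: 26.63
tool_pos: [0.476, -0.3014, 0.0175]
ee_rot: [3.14, 0.001, 1.688]
wrist_force: [0.6, 0.2, -0.8]
width: 0.0468
finger_force: 0.0
```

```bash
python3 - <<'E'
from h import *
plan([.4752,-.3012,.0145],96.8)
s=robot.snapshot("scene");cv2.imwrite("pics/g.png",crop(s,195,70,75,80,6)[:,:,::-1])
E
```

```text
at [ 0.476  -0.3014  0.0175] [1.7993e+02 5.0000e-02 9.6710e+01] F [ 0.6  0.2 -0.8] w 0.0468 turn z -0.002 shift [ 0.003 -0.007  0.03 ] n>= 0.1
```

View pics/g.png

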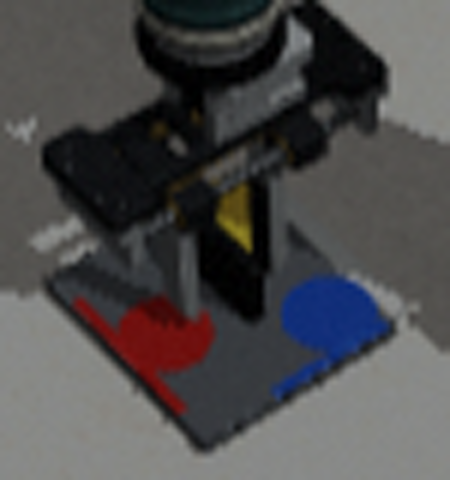

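The crop shows the fingers either side of the fin at (235,270), clear of the plate. Closing.

>>> {"api": "move_arm", "payload": {"motion": [0,0,0,0,0,0,0,0,0,0,0,0,0,0,0,0,0,0,0,0,0,0,0,0,0,0,0,0,0,0,0,0,0,0,0,0,0,0,0,0,0,0,0,0,0,0,0,0,0]}}

```text
time: 27.27
tool_pos: [0.4747, -0.3021, 0.0167]
ee_rot: [-3.141, 0.0, 1.686]
wrist_force: [-2.2, -0.1, 2.9]
width: 0.0119
finger_force: 30.0
```

>>> {"api": "move_arm", "payload": {"motion": [0,0,0,0,0,-0.03,0,0,0,0,0,0,-0.07,0,0,0,0,0,0,-0.2,0,0,0,0,0,0,-0.3,0,0,0,0,0,0,-0.35,0,0,0,0,0,0,-0.35,0,0,0,0,0,0,-0.25,0,0,0,0,0,0,-0.1,0,0,0,0,0,0,0,0,0,0,0,0,0,0,0]}}

```text
time: 28.1
tool_pos: [0.4749, -0.3017, 0.1805]
ee_rot: [-3.141, -0.001, 1.686]
wrist_force: [0.5, 0.4, -3.3]
width: 0.0117
finger_force: 30.0
```

```bash
cat >> h.py <<'E'
SO=np.array([.556,.003]);SY=-11.8
def shw(x,y,z):
    th=np.radians(SY);c,s=np.cos(th),np.sin(th); return [SO[0]+(c*x-s*y)/1000,SO[1]+(s*x+c*y)/1000,z/1000]
def where():
    o=robot.get_obs();th=np.radians(SY);c,s=np.cos(th),np.sin(th);d=(o["tool_pos"][:2]-SO)*1000
    print("shaker frame TCP",round(c*d[0]+s*d[1],1),round(-s*d[0]+c*d[1],1),round(o["tool_pos"][2]*1000,1))
    R=Ro.from_euler("xyz",o["ee_rot"]).as_matrix(); print("tool y elev deg",round(np.degrees(np.arcsin(R[2,1])),2),"x elev",round(np.degrees(np.arcsin(R[2,0])),2),"yaw of tool y",round(np.degrees(np.arctan2(R[1,1],R[0,1])),2),"F",np.round(o["wrist_force"],1),"M",np.round(o["wrist_torque"],2),"w",round(o["width"],4))
E
python3 -c "
from h import *
plan(shw(12,0,160),78.2);where()"
```

```text
at [ 0.4749 -0.3017  0.1805] [-1.7997e+02 -5.0000e-02  9.6620e+01] F [ 0.5  0.4 -3.3] w 0.0117 turn z 0.409 shift [3.148 0.291 0.205] n>= 7.6
shaker frame TCP -17.1 -314.8 180.5
tool y elev deg -0.03 x elev 0.05 yaw of tool y 6.62 F [ 0.5  0.4 -3.3] M [-0.05  0.07 -0.04] w 0.0117
```

>>> {"api": "move_arm", "payload": {"motion": [0,0,0.137,0,0,0,0,0,0,0.136,0,0,0,0,0,0,0.136,0,0,0,0,0,0,0,0.2,0.021,0,0,0,0,0,0.35,0.03,0,0,0,0,0,0.4,0.04,0,0,0,0,0,0.4,0.04,0,0,0,0,0,0.4,0.04,0,0,0,0,0,0.4,0.04,0,0,0,0,0,0.4,0.04,0,0,0,0,0,0.35,0.03,0,0,0,0,0,0.248,0.01,0,0]}}

```text
time: 29.1
tool_pos: [0.5667, 0.0038, 0.1774]
ee_rot: [-3.135, -0.001, 1.368]
wrist_force: [-0.3, -0.4, -3.5]
width: 0.0118
finger_force: 30.0
```

>>> {"api": "move_arm", "payload": {"motion": [-0.05,0,0,0,0,0,0,-0.1,0,0,0,0,0,0,-0.05,0,0,0,0,0,0,0,0,0,0,0,0,0,0,0,0,0,0,0,0,0,0,0,0,0,0,0]}}

```text
time: 29.6
tool_pos: [0.5673, 0.0001, 0.1795]
ee_rot: [2.988, 0.0, 1.365]
wrist_force: [1.0, 0.5, -2.6]
width: 0.0119
finger_force: 30.0
```

```bash
python3 - <<'E'
from h import *
where()
s=robot.snapshot("scene");cv2.imwrite("pics/i.png",crop(s,190,100,130,140,4)[:,:,::-1])
E
```

```text
shaker frame TCP 11.6 -0.5 179.5
tool y elev deg 8.77 x elev -0.02 yaw of tool y -11.8 F [ 1.   0.5 -2.6] M [-0.08  0.25 -0.01] w 0.0119
```

View pics/i.png

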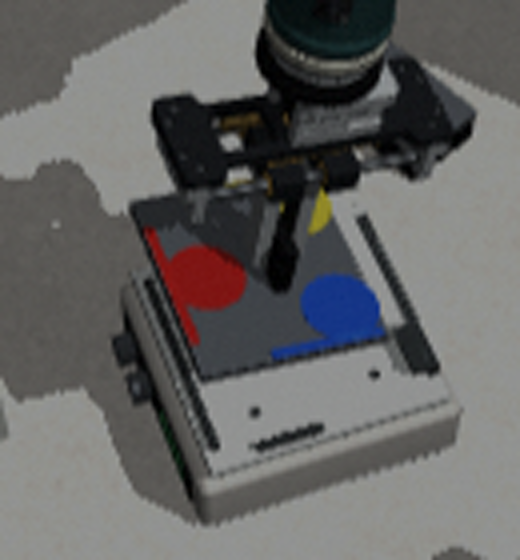

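The crop shows the tray tilted with its +x (red) edge up, above the shaker and inside its outline. The tongue is still clear of the lip at (400,300).

>>> {"api": "move_arm", "payload": {"motion": [0,0,0,0.005,-0.02,0.1,0,0,0,0,0,-0.03,0.15,0,0,0,0,0,-0.03,0.15,0,0,0,0,0,-0.02,0.12,0,0,0,0,0,-0.01,0.06,0,0,0,0,0,-0.01,0.06,0,0,0,0,0,0,0,0,0,0,0,0,0,0,0]}}

```text
time: 30.32
tool_pos: [0.5665, 0.0011, 0.1165]
ee_rot: [2.984, -0.0, 1.365]
wrist_force: [0.4, 0.1, -1.9]
width: 0.0121
finger_force: 30.0
```

```bash
python3 - <<'E'
from h import *
where()
E
```

```text
shaker frame TCP 10.7 0.2 116.5
tool y elev deg 9.01 x elev 0.01 yaw of tool y -11.79 F [ 0.4  0.1 -1.9] M [-0.07  0.27  0.03] w 0.0121
```

>>> {"api": "move_arm", "payload": {"motion": [0,0,0,0,-0.006,0.016,0,0,0,0,0,-0.006,0.016,0,0,0,0,0,-0.006,0.016,0,0,0,0,0,0,0,0]}}

```text
time: 30.65
tool_pos: [0.5651, 0.0014, 0.1114]
ee_rot: [2.984, -0.0, 1.365]
wrist_force: [-0.5, -0.6, -2.5]
width: 0.0116
finger_force: 30.0
```

```bash
python3 - <<'E'
from h import *
where()
E
```

```text
shaker frame TCP 9.3 0.3 111.4
tool y elev deg 9.0 x elev 0.01 yaw of tool y -11.79 F [-0.5 -0.6 -2.5] M [-0.05  0.26 -0.05] w 0.0116
```

>>> {"api": "move_arm", "payload": {"motion": [0,0,0,0,0,0.006,0,0,0,0,0,0,0.006,0,0,0,0,0,0,0,0]}}

```text
time: 30.9
tool_pos: [0.5654, 0.0013, 0.1101]
ee_rot: [2.984, -0.0, 1.365]
wrist_force: [0.4, 0.5, -2.8]
width: 0.0117
finger_force: 30.0
```

>>> {"api": "move_arm", "payload": {"motion": [0,0,0,0,0,0.006,0,0,0,0,0,0,0,0]}}

```text
time: 31.07
tool_pos: [0.5655, 0.0013, 0.1095]
ee_rot: [2.985, -0.0, 1.365]
wrist_force: [0.6, 0.0, -3.0]
width: 0.0118
finger_force: 30.0
```

>>> {"api": "move_arm", "payload": {"motion": [0,0,0,0,-0.02,-0.003,0,0,0,0,0,-0.02,-0.003,0,0,0,0,0,-0.02,-0.003,0,0,0,0,0,-0.02,-0.003,0,0,0,0,0,0,0,0]}}

```text
time: 31.48
tool_pos: [0.5572, 0.0031, 0.1095]
ee_rot: [2.985, -0.0, 1.365]
wrist_force: [0.2, 0.2, -2.9]
width: 0.0121
finger_force: 30.0
```

>>> {"api": "move_arm", "payload": {"motion": [0,0,0,0,-0.02,-0.003,0,0,0,0,0,-0.02,-0.003,0,0,0,0,0,-0.015,-0.002,0,0,0,0,0,0,0,0]}}

```text
time: 31.82
tool_pos: [0.5518, 0.0042, 0.1094]
ee_rot: [2.985, -0.0, 1.365]
wrist_force: [-0.0, -0.1, -1.8]
width: 0.012
finger_force: 30.0
```

```bash
python3 - <<'E'
from h import *
where()
s=robot.snapshot("scene");t=robot.snapshot("top");cv2.imwrite("pics/j.png",np.hstack([crop(s,200,110,110,120,5),np.zeros((600,4,3),np.uint8),crop(t,210,140,48,120,5)])[:,:,::-1])
E
```

```text
shaker frame TCP -4.3 0.3 109.4
tool y elev deg 8.99 x elev 0.01 yaw of tool y -11.79 F [-0.  -0.1 -1.8] M [-0.08  0.21 -0.05] w 0.012
```

View pics/j.png

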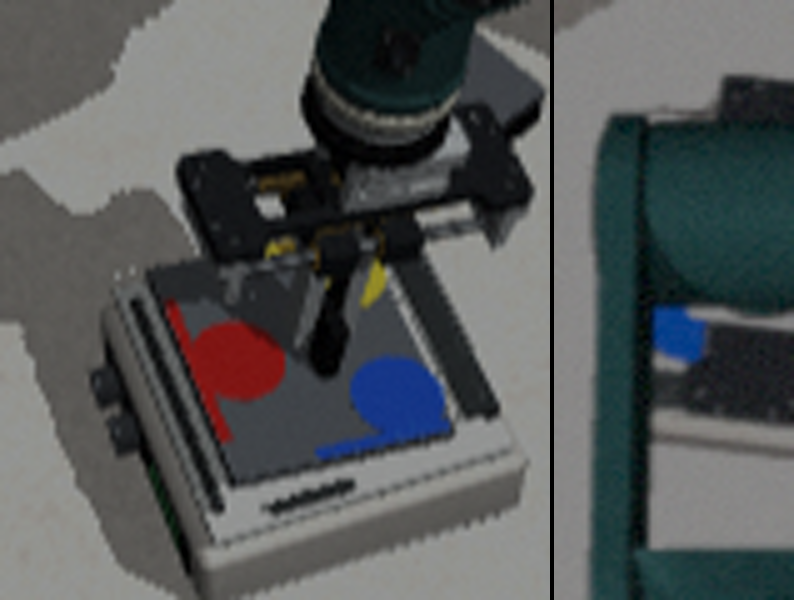

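The crop shows the plate's near edge beside the lip at (445,340), with only a strip of tongue visible before the lip. The red edge is still raised and just inside the stop.

>>> {"api": "move_arm", "payload": {"motion": [0,0,0,0,-0.01,-0.001,0,0.0333,0,0,0,0.0045,0.0196,0,0.0333,0,0,0,0.0045,0.0196,0,0.0333,0,0,0,0.0045,0.0196,0,0,0,0,0,0,0,0]}}

```text
time: 32.33
tool_pos: [0.554, 0.0036, 0.1035]
ee_rot: [3.063, -0.0, 1.365]
wrist_force: [-0.9, 0.2, -2.0]
width: 0.012
finger_force: 30.0
```

```bash
python3 - <<'E'
from h import *
where()
E
```

```text
shaker frame TCP -2.1 0.1 103.5
tool y elev deg 4.48 x elev 0.0 yaw of tool y -11.81 F [-0.9  0.2 -2. ] M [-0.06  0.12  0.06] w 0.012
```

>>> {"api": "move_arm", "payload": {"motion": [0.0333,0,0,0,0.0,0.0196,0,0.0333,0,0,0,0.0,0.0196,0,0,0,0,0,0,0,0]}}

```text
time: 32.58
tool_pos: [0.5538, 0.0036, 0.0995]
ee_rot: [3.117, -0.0, 1.365]
wrist_force: [-0.3, -1.2, -1.3]
width: 0.012
finger_force: 30.0
```

```bash
python3 - <<'E'
from h import *
where()
E
```

```text
shaker frame TCP -2.3 0.2 99.5
tool y elev deg 1.4 x elev 0.0 yaw of tool y -11.8 F [-0.3 -1.2 -1.3] M [-0.06  0.32 -0.01] w 0.012
```

>>> {"api": "move_arm", "payload": {"motion": [0.0155,0,0,0,0.0,0.009,0,0.0155,0,0,0,0.0,0.009,0,0,0,0,0,0,0,0]}}

```text
time: 32.83
tool_pos: [0.5537, 0.0037, 0.0978]
ee_rot: [3.141, -0.0, 1.365]
wrist_force: [-0.4, -0.2, -1.5]
width: 0.012
finger_force: 30.0
```

```bash
python3 - <<'E'
from h import *
where()
s=robot.snapshot("scene");cv2.imwrite("pics/k.png",crop(s,200,110,110,120,5)[:,:,::-1])
E
```

```text
shaker frame TCP -2.4 0.2 97.8
tool y elev deg 0.06 x elev 0.0 yaw of tool y -11.79 F [-0.4 -0.2 -1.5] M [-0.04  0.09  0.  ] w 0.012
```

View pics/k.png

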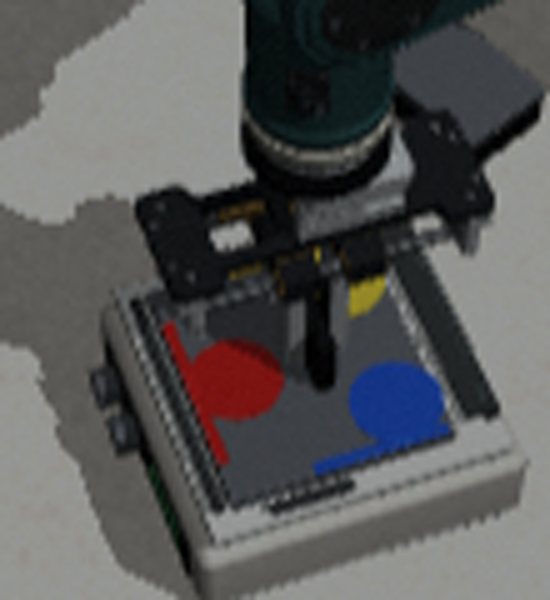

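The tray lies almost flat, between the stop at (180,400), the lug at (310,495) and the lip at (445,340). I'll settle it the last bit.

>>> {"api": "move_arm", "payload": {"motion": [0,0,0,0,0.005,0.005,0,0,0,0,0,0.005,0.005,0,0,0,0,0,0,0,0]}}

```text
time: 33.13
tool_pos: [0.5541, 0.0037, 0.0977]
ee_rot: [3.14, -0.0, 1.365]
wrist_force: [-3.0, -0.4, 1.7]
width: 0.0123
finger_force: 30.0
```

>>> {"api": "move_arm", "payload": {"motion": [0,0,0,0,0,0.006,0,0,0,0,0,0,0,0,0,0,0,0,0,0,0]}}

```text
time: 33.38
tool_pos: [0.5541, 0.0037, 0.0977]
ee_rot: [3.14, -0.0, 1.365]
wrist_force: [-4.1, 0.5, 5.6]
width: 0.0121
finger_force: 30.0
```

>>> {"api": "move_arm", "payload": {"motion": [0,0,0,0,0,0,0.4,0,0,0,0,0,0,0.4,0,0,0,0,0,0,0.4,0,0,0,0,0,0,0.4,0,0,0,0,0,-0.1,0.4,0,0,0,0,0,-0.25,0.4,0,0,0,0,0,-0.35,0.4,0,0,0,0,0,-0.3,0.4,0,0,-0.154,0,0,0,0.8,0,0,-0.154,0,0,0,0.8,0,0,-0.154,0,0,0,0.8,0,0,-0.154,0,0,0,0.8]}}

```text
time: 34.38
tool_pos: [0.5548, 0.0036, 0.1976]
ee_rot: [3.138, 0.002, 1.855]
wrist_force: [0.2, -1.0, -0.2]
width: 0.061
finger_force: 0.0
```

>>> {"api": "move_arm", "payload": {"motion": [0,0,-0.154,0,0,0,0.8,0,0,-0.154,0,0,0,0.8,0,0,-0.154,0,0,0,0.8,0,0,-0.154,0,0,0,0.8,0,0,-0.154,0,0,0,0.8,0,0,-0.154,0,0,0,0.8,0,0,-0.154,0,0,0,0.8,0,0,-0.154,0,0,0,0.8,0,0,-0.152,0,0,0,0.8,0,0,0,0,0,0,0.8]}}

```text
time: 35.22
tool_pos: [0.5546, 0.0035, 0.1972]
ee_rot: [3.141, 0.003, 2.938]
wrist_force: [0.0, 0.6, -0.3]
width: 0.0753
finger_force: 0.0
```

```bash
python3 - <<'E'
from h import *
plan([.4856,.3952,.2],168.2)
E
```

```text
at [0.5546 0.0035 0.1972] [179.99   0.18 168.32] F [ 0.   0.6 -0.3] w 0.0753 turn z 0.003 shift [ 1.477  3.693 -0.028] n>= 9.5
```

>>> {"api": "move_arm", "payload": {"motion": [0,0,0,0.13,0.33,0,0.8,0,0,0,0.15,0.37,0,0.8,0,0,0,0.15,0.37,0,0.8,0,0,0,0.15,0.37,0,0.8,0,0,0,0.15,0.37,0,0.8,0,0,0,0.15,0.37,0,0.8,0,0,0,0.15,0.37,0,0.8,0,0,0,0.15,0.37,0,0.8,0,0,0,0.15,0.37,0,0.8,0,0,0,0.147,0.403,0,0.8,0,0,0,0,0,0,0.8,0,0,0,0,0,0,0.8]}}

```text
time: 36.22
tool_pos: [0.4845, 0.3961, 0.1958]
ee_rot: [-3.141, 0.002, 2.937]
wrist_force: [-0.3, -0.1, -0.5]
width: 0.0753
finger_force: 0.0
```

```bash
python3 - <<'E'
from h import *
np.set_printoptions(precision=4,suppress=True)
plan([.4856,.3952,.0216],168.2)
s=robot.snapshot("scene");t=robot.snapshot("top")
p=pads(t,"top",(220,155,75,75),(41,41));q=pads(s,"scene",(210,145,100,90),(33,29))
for n,P in(("top",p),("scene",q)):
    W={c:onz(n,P[c],.091) for c in PAD if c in P}; print(n,W,fit2(W)); 
    if n=="scene": W.pop("yellow",0); print(fit2(W))
for c in PAD: print(c,tri(q[c],p[c]))
print("expect",shw(-1.5,0,91))
S=cv2.convertScaleAbs(s,alpha=1.4)[:,:,::-1];T=cv2.convertScaleAbs(t,alpha=1.4)[:,:,::-1]
cv2.imwrite("pics/l.png",np.hstack([grid(S,210,145,90,90,4),grid(T,210,150,100,90,4)]))
E
```

```text
at [0.4845 0.3961 0.1958] [-179.97    0.1   168.29] F [-0.3 -0.1 -0.5] w 0.0753 turn z 0.002 shift [-0.012 -0.006  1.742] n>= 4.2
top {'red': array([ 0.601 , -0.0046,  0.091 ]), 'blue': array([0.5317, 0.0563, 0.091 ]), 'yellow': array([ 0.5125, -0.0337,  0.091 ])} (array([0.5556, 0.0045]), np.float64(-11.707145588843217), array([[ 0.4211,  0.2217],
       [ 0.26  ,  0.8344],
       [-0.6811, -1.0561]]))
scene {'red': array([ 0.6026, -0.0042,  0.091 ]), 'blue': array([0.5335, 0.0581, 0.091 ]), 'yellow': array([ 0.5114, -0.033 ,  0.091 ])} (array([0.5563, 0.0053]), np.float64(-12.698853999987547), array([[ 1.4215,  0.543 ],
       [ 0.4288,  1.3801],
       [-1.8503, -1.923 ]]))
(array([0.5573, 0.0063]), np.float64(-12.672095521274372), array([[ 0.482 , -0.4345],
       [-0.482 ,  0.4345]]))
red [ 0.6018 -0.0049  0.0892]
blue [0.5323 0.0564 0.0878]
yellow [ 0.512  -0.0333  0.0914]
expect [np.float64(0.5545316989168575), np.float64(0.0033067440777626855), 0.091]
```

View pics/l.png

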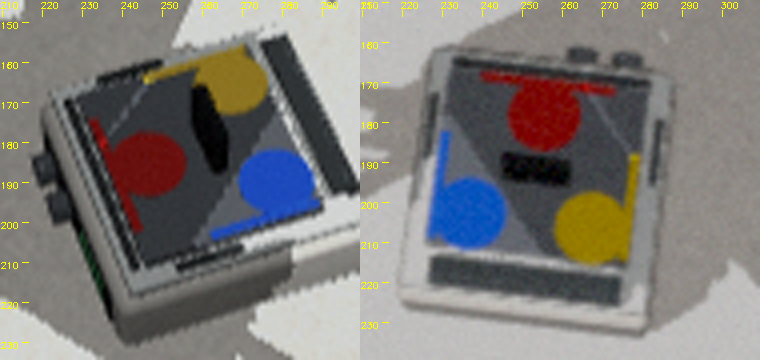

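The tray sits flat in the shaker between lip and stop: in the top view red is at (255,178), blue (236,202), yellow (267,205), and the edges are parallel to the lugs. Next I'll fetch the red jar.

>>> {"api": "move_arm", "payload": {"motion": [0,0,0,-0.012,-0.006,0.25,0.8,0,0,0,0,0,0.35,0.8,0,0,0,0,0,0.35,0.8,0,0,0,0,0,0.35,0.8,0,0,0,0,0,0.3,0.8,0,0,0,0,0,0.14,0.8,0,0,0,0,0,0,0.8,0,0,0,0,0,0,0.2,0,0,0,0,0,0,0.2,0,0,0,0,0,0,0.2,0,0,0,0,0,0,0.2,0,0,0,0,0,0,0.2]}}

```text
time: 37.32
tool_pos: [0.4877, 0.3937, 0.024]
ee_rot: [3.139, 0.004, 2.936]
wrist_force: [0.2, 1.1, 0.9]
width: 0.0455
finger_force: 1.2
```

>>> {"api": "move_arm", "payload": {"motion": [0,0,0,0,0,0,0.2,0,0,0,0,0,0,0.2,0,0,0,0,0,0,0.2]}}

```text
time: 37.57
tool_pos: [0.4877, 0.3938, 0.0239]
ee_rot: [3.139, 0.004, 2.936]
wrist_force: [-0.7, 0.6, 5.0]
width: 0.0432
finger_force: 30.0
```

```bash
python3 -c "
from h import *
plan([.6005,-.005,.206],168.2)"
```

```text
at [0.4877 0.3938 0.0239] [179.88   0.24 168.22] F [-0.7  0.6  5. ] w 0.0432 turn z 0.0 shift [-1.92  -3.673 -1.821] n>= 10.9
```

>>> {"api": "move_arm", "payload": {"motion": [0,0,0,0,0,-0.05,0.2,0,0,0,0,0,-0.15,0.2,0,0,0,0,0,-0.3,0.2,0,0,0,0,0,-0.35,0.2,0,0,0,0,0,-0.35,0.2,0,0,0,0,0,-0.3,0.2,0,0,0,0,0,-0.22,0.2,0,0,0,-0.09,-0.17,-0.1,0.2,0,0,0,-0.14,-0.27,0,0.2,0,0,0,-0.18,-0.34,0,0.2,0,0,0,-0.18,-0.34,0,0.2,0,0,0,-0.18,-0.34,0,0.2]}}

```text
time: 38.57
tool_pos: [0.5314, 0.2332, 0.2034]
ee_rot: [-3.141, 0.0, 2.937]
wrist_force: [1.2, -0.5, -1.7]
width: 0.0436
finger_force: 30.0
```

>>> {"api": "move_arm", "payload": {"motion": [0,0,0,-0.18,-0.34,0,0.2,0,0,0,-0.18,-0.34,0,0.2,0,0,0,-0.18,-0.34,0,0.2,0,0,0,-0.18,-0.34,0,0.2,0,0,0,-0.18,-0.34,0,0.2,0,0,0,-0.18,-0.34,0,0.2,0,0,0,-0.15,-0.25,0,0.2,0,0,0,-0.08,-0.16,0,0.2,0,0,0,-0.02,-0.08,0,0.2,0,0,0,0,0,0,0.2,0,0,0,0,0,0,0.2]}}

```text
time: 39.48
tool_pos: [0.6099, -0.0396, 0.2039]
ee_rot: [3.141, 0.0, 2.936]
wrist_force: [-0.3, 0.6, -1.0]
width: 0.0434
finger_force: 30.0
```

```bash
python3 -c "
from h import *
plan([.602,-.0053,.1109],168.2)"
```

```text
at [ 0.6099 -0.0396  0.2039] [1.7995e+02 1.0000e-02 1.6821e+02] F [-0.3  0.6 -1. ] w 0.0434 turn z 0.0 shift [0.147 0.319 0.93 ] n>= 2.4
```

>>> {"api": "move_arm", "payload": {"motion": [0,0,0,0.07,0.16,0,0.2,0,0,0,0.077,0.159,0,0.2,0,0,0,0,0,0.1,0.2,0,0,0,0,0,0.25,0.2,0,0,0,0,0,0.25,0.2,0,0,0,0,0,0.15,0.2,0,0,0,0,0,0.08,0.2,0,0,0,0,0,0.04,0.2,0,0,0,0,0,0,0.2,0,0,0,0,0,0,0.2]}}

```text
time: 40.32
tool_pos: [0.6033, -0.0058, 0.1186]
ee_rot: [3.141, 0.004, 2.936]
wrist_force: [-0.2, -0.1, -1.5]
width: 0.0433
finger_force: 30.0
```

```bash
python3 -c "
from h import *
plan([.602,-.0053,.1109],168.2)"
```

```text
at [ 0.6033 -0.0058  0.1186] [179.99   0.21 168.24] F [-0.2 -0.1 -1.5] w 0.0433 turn z 0.001 shift [0.014 0.002 0.077] n>= 0.2
```

>>> {"api": "move_arm", "payload": {"motion": [0,0,0,0.01,0.002,0.03,0.2,0,0,0,0,0,0.02,0.2,0,0,0,0,0,0.01,0.2,0,0,0,0,0,0.01,0.2,0,0,0,0,0,0.01,0.2,0,0,0,0,0,0,0.2]}}

```text
time: 40.82
tool_pos: [0.6021, -0.0057, 0.1109]
ee_rot: [3.141, 0.003, 2.936]
wrist_force: [-1.4, 0.3, 4.2]
width: 0.0433
finger_force: 30.0
```

>>> {"api": "move_arm", "payload": {"motion": [0,0,0,0,0,0,0.8,0,0,0,0,0,0,0.8,0,0,0,0,0,0,0.8,0,0,0,0,0,-0.2,0.8,0,0,0,0,0,-0.35,0.8,0,0,0,0,0,-0.35,0.8,0,0,0,0.12,0.32,0,0.8,0,0,0,0.12,0.32,0,0.8,0,0,0,0.12,0.32,0,0.8,0,0,0,0.12,0.32,0,0.8,0,0,0,0.12,0.32,0,0.8,0,0,0,0.12,0.32,0,0.8]}}

```text
time: 41.82
tool_pos: [0.57, 0.1986, 0.1991]
ee_rot: [3.141, 0.002, 2.936]
wrist_force: [-0.1, 0.4, 0.4]
width: 0.0754
finger_force: 0.0
```

>>> {"api": "move_arm", "payload": {"motion": [0,0,0,0.12,0.32,0,0.8,0,0,0,0.12,0.32,0,0.8,0,0,0,0.12,0.32,0,0.8,0,0,0,0.11,0.32,0,0.8,0,0,0,0,0,0,0.8,0,0,0,0,0,0,0.8]}}

```text
time: 42.32
tool_pos: [0.5499, 0.3335, 0.1984]
ee_rot: [-3.141, 0.001, 2.939]
wrist_force: [0.3, -0.4, -0.4]
width: 0.0751
finger_force: 0.0
```

```bash
cat > caps.py <<'E'
from h import *
np.set_printoptions(precision=4,suppress=True)
s=robot.snapshot("scene");t=robot.snapshot("top")
def cap(c,rs,rt):
    a,sa=blobs(s,c,rs);b,sb=blobs(t,c,rt); print(c,"axis",axis(a,b),"tri",tri(a,b),sa[4],sb[4])
E
python3 - <<'E'
from h import *
plan([.5512,.3322,.0262],168.2)
from caps import *
for c,w in(("red",(.6,-.005,.158)),):
    a=proj("scene",w).astype(int)-12;b=proj("top",w).astype(int)-12; cap(c,(*a,24,20),(*b,24,20))
cv2.imwrite("pics/m.png",np.hstack([grid(cv2.convertScaleAbs(s[:,:,::-1],alpha=1.3),210,130,90,100,4),grid(cv2.convertScaleAbs(t[:,:,::-1],alpha=1.3),210,140,100,100,4)]))
E
```

```text
at [0.5499 0.3335 0.1984] [-1.7995e+02  7.0000e-02  1.6840e+02] F [ 0.3 -0.4 -0.4] w 0.0751 turn z 0.004 shift [-0.016 -0.01   1.722] n>= 4.1
red axis [ 0.6012 -0.0055] tri [ 0.6002 -0.0059  0.166 ] 123 151
```

View pics/m.png

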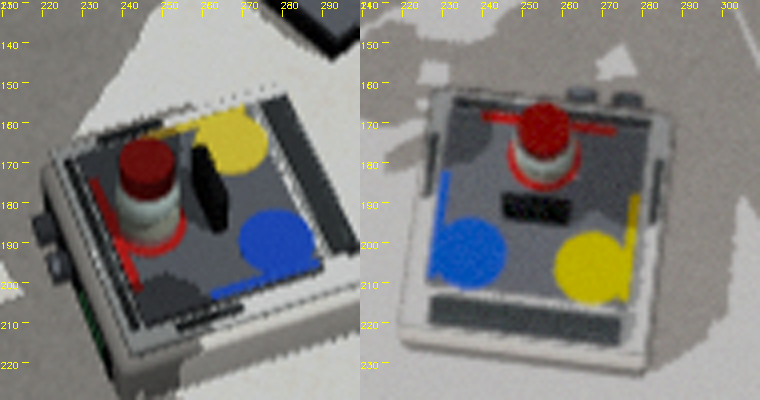

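The red jar stands centred on its pad: cap axis at (0.6012, -0.0055), with an even red ring visible at (255,178). Now the blue jar.

>>> {"api": "move_arm", "payload": {"motion": [0,0,0,0,-0.01,0.25,0.8,0,0,0,0,0,0.35,0.8,0,0,0,0,0,0.35,0.8,0,0,0,0,0,0.35,0.8,0,0,0,0,0,0.3,0.8,0,0,0,0,0,0.14,0.8,0,0,0,0,0,0,0.8,0,0,0,0,0,0,0.2,0,0,0,0,0,0,0.2,0,0,0,0,0,0,0.2,0,0,0,0,0,0,0.2,0,0,0,0,0,0,0.2]}}

```text
time: 43.42
tool_pos: [0.5517, 0.3313, 0.0272]
ee_rot: [3.14, 0.004, 2.936]
wrist_force: [0.4, -0.6, 0.3]
width: 0.0454
finger_force: 0.0
```

>>> {"api": "move_arm", "payload": {"motion": [0,0,0,0,0,0,0.2,0,0,0,0,0,0,0.2,0,0,0,0,0,0,0.2]}}

```text
time: 43.67
tool_pos: [0.5516, 0.3314, 0.027]
ee_rot: [3.14, 0.004, 2.936]
wrist_force: [-0.3, -0.2, 5.5]
width: 0.0434
finger_force: 30.0
```

```bash
python3 -c "
from h import *
plan([.532,.0553,.2],168.2)"
```

```text
at [0.5516 0.3314 0.027 ] [179.9    0.25 168.22] F [-0.3 -0.2  5.5] w 0.0434 turn z 0.0 shift [-0.373 -2.743 -1.73 ] n>= 7.8
```

>>> {"api": "move_arm", "payload": {"motion": [0,0,0,0,0,-0.05,0.2,0,0,0,0,0,-0.15,0.2,0,0,0,0,0,-0.3,0.2,0,0,0,0,0,-0.35,0.2,0,0,0,0,0,-0.35,0.2,0,0,0,0,0,-0.3,0.2,0,0,0,0,0,-0.2,0.2,0,0,0,-0.02,-0.2,0,0.2,0,0,0,-0.04,-0.3,0,0.2,0,0,0,-0.05,-0.36,0,0.2,0,0,0,-0.05,-0.36,0,0.2,0,0,0,-0.05,-0.36,0,0.2]}}

```text
time: 44.67
tool_pos: [0.5375, 0.1707, 0.1942]
ee_rot: [-3.141, -0.0, 2.937]
wrist_force: [-0.5, 0.8, -1.2]
width: 0.0432
finger_force: 30.0
```

>>> {"api": "move_arm", "payload": {"motion": [0,0,0,-0.05,-0.36,0,0.2,0,0,0,-0.05,-0.36,0,0.2,0,0,0,-0.04,-0.28,0,0.2,0,0,0,-0.023,-0.163,0,0.2,0,0,0,0,0,0,0.2,0,0,0,0,0,0,0.2,0,0,0,0,0,0,0.2]}}

```text
time: 45.25
tool_pos: [0.5305, 0.0556, 0.1948]
ee_rot: [3.141, 0.001, 2.936]
wrist_force: [0.7, 0.4, -0.8]
width: 0.0433
finger_force: 30.0
```

```bash
python3 -c "
from h import *
plan([.5315,.0554,.114],168.2)"
```

```text
at [0.5305 0.0556 0.1948] [1.7996e+02 3.0000e-02 1.6824e+02] F [ 0.7  0.4 -0.8] w 0.0433 turn z 0.001 shift [-0.01  -0.     0.808] n>= 1.9
```

>>> {"api": "move_arm", "payload": {"motion": [0,0,0,0,0,0.1,0.2,0,0,0,0,0,0.2,0.2,0,0,0,0,0,0.2,0.2,0,0,0,0,0,0.15,0.2,0,0,0,0,0,0.07,0.2,0,0,0,0,0,0.03,0.2,0,0,0,0,0,0,0.2,0,0,0,0,0,0,0.2]}}

```text
time: 45.92
tool_pos: [0.5315, 0.0553, 0.1211]
ee_rot: [3.141, 0.003, 2.937]
wrist_force: [-0.6, -1.0, -1.3]
width: 0.0431
finger_force: 30.0
```

```bash
python3 -c "
from h import *
plan([.5315,.0554,.114],168.2)"
```

```text
at [0.5315 0.0553 0.1211] [179.98   0.18 168.25] F [-0.6 -1.  -1.3] w 0.0431 turn z 0.001 shift [-0.     0.001  0.071] n>= 0.2
```

>>> {"api": "move_arm", "payload": {"motion": [0,0,0,0,0,0.03,0.2,0,0,0,0,0,0.015,0.2,0,0,0,0,0,0.01,0.2,0,0,0,0,0,0.01,0.2,0,0,0,0,0,0.01,0.2,0,0,0,0,0,0,0.2]}}

```text
time: 46.42
tool_pos: [0.5312, 0.0547, 0.1141]
ee_rot: [3.141, 0.003, 2.936]
wrist_force: [-3.2, 0.3, 3.5]
width: 0.043
finger_force: 30.0
```

>>> {"api": "move_arm", "payload": {"motion": [0,0,0,0,0,0,0.8,0,0,0,0,0,0,0.8,0,0,0,0,0,0,0.8,0,0,0,0,0,-0.2,0.8,0,0,0,0,0,-0.35,0.8,0,0,0,0,0,-0.3,0.8,0,0,0,0.13,0.336,0,0.8,0,0,0,0.13,0.336,0,0.8,0,0,0,0.13,0.336,0,0.8,0,0,0,0.13,0.336,0,0.8,0,0,0,0.13,0.336,0,0.8,0,0,0,0.13,0.335,0,0.8]}}

```text
time: 47.42
tool_pos: [0.4951, 0.2697, 0.1975]
ee_rot: [3.141, 0.002, 2.936]
wrist_force: [1.3, -0.1, 0.5]
width: 0.075
finger_force: 0.0
```

>>> {"api": "move_arm", "payload": {"motion": [0,0,0,0,0,0,0.8,0,0,0,0,0,0,0.8]}}

```text
time: 47.58
tool_pos: [0.495, 0.2695, 0.1971]
ee_rot: [-3.141, 0.002, 2.939]
wrist_force: [0.3, -1.0, 0.7]
width: 0.0752
finger_force: 0.0
```

```bash
python3 - <<'E'
from h import *
plan([.4958,.2679,.0247],168.2)
from caps import *
for c,w in(("red",(.6,-.005,.158)),("blue",(.531,.0555,.158))):
    a=proj("scene",w).astype(int)-12;b=proj("top",w).astype(int)-12; cap(c,(*a,24,20),(*b,24,20))
E
```

```text
at [0.495  0.2695 0.1971] [-1.7996e+02  9.0000e-02  1.6842e+02] F [ 0.3 -1.   0.7] w 0.0752 turn z 0.005 shift [-0.011 -0.014  1.724] n>= 4.1
red axis [ 0.6004 -0.0056] tri [ 0.5995 -0.006   0.1655] 117 159
blue axis [0.5302 0.0556] tri [0.5297 0.0553 0.1682] 122 168
```

Blue is within 1 mm of its target. Now the yellow jar.

>>> {"api": "move_arm", "payload": {"motion": [0,0,0,0,-0.014,0.25,0.8,0,0,0,0,0,0.35,0.8,0,0,0,0,0,0.35,0.8,0,0,0,0,0,0.35,0.8,0,0,0,0,0,0.3,0.8,0,0,0,0,0,0.14,0.8,0,0,0,0,0,0,0.8,0,0,0,0,0,0,0.2,0,0,0,0,0,0,0.2,0,0,0,0,0,0,0.2,0,0,0,0,0,0,0.2,0,0,0,0,0,0,0.2]}}

```text
time: 48.68
tool_pos: [0.4967, 0.2669, 0.0254]
ee_rot: [3.14, 0.004, 2.936]
wrist_force: [-0.4, -0.0, -0.2]
width: 0.0452
finger_force: 0.4
```

>>> {"api": "move_arm", "payload": {"motion": [0,0,0,0,0,0,0.2,0,0,0,0,0,0,0.2,0,0,0,0,0,0,0.2]}}

```text
time: 48.93
tool_pos: [0.4966, 0.2671, 0.0253]
ee_rot: [3.14, 0.004, 2.936]
wrist_force: [-0.3, 0.3, 6.4]
width: 0.0435
finger_force: 30.0
```

```bash
python3 -c "
from h import *
plan([.513,-.0331,.2],168.2)"
```

```text
at [0.4966 0.2671 0.0253] [179.91   0.25 168.22] F [-0.3  0.3  6.4] w 0.0435 turn z 0.0 shift [-0.774 -2.905 -1.747] n>= 8.3
```

>>> {"api": "move_arm", "payload": {"motion": [0,0,0,0,0,-0.05,0.2,0,0,0,0,0,-0.15,0.2,0,0,0,0,0,-0.3,0.2,0,0,0,0,0,-0.35,0.2,0,0,0,0,0,-0.4,0.2,0,0,0,0,0,-0.4,0.2,0,0,0,0,0,-0.3,0.2,0,0,0,0,0,-0.15,0.2,0,0,0,-0.05,-0.2,0,0.2,0,0,0,-0.08,-0.3,0,0.2,0,0,0,-0.1,-0.36,0,0.2]}}

```text
time: 49.85
tool_pos: [0.4996, 0.1782, 0.2334]
ee_rot: [3.141, 0.001, 2.94]
wrist_force: [0.3, -0.5, -1.7]
width: 0.0433
finger_force: 30.0
```

>>> {"api": "move_arm", "payload": {"motion": [0,0,0,-0.1,-0.36,0,0.2,0,0,0,-0.1,-0.36,0,0.2,0,0,0,-0.1,-0.36,0,0.2,0,0,0,-0.1,-0.36,0,0.2,0,0,0,-0.09,-0.36,0,0.2,0,0,0,-0.054,-0.245,0,0.2,0,0,0,0,0,0,0.2,0,0,0,0,0,0,0.2,0,0,0,0,0,0,0.2]}}

```text
time: 50.6
tool_pos: [0.5113, -0.0329, 0.2333]
ee_rot: [3.141, 0.0, 2.936]
wrist_force: [-0.0, -1.1, -0.9]
width: 0.0436
finger_force: 30.0
```

```bash
python3 -c "
from h import *
plan([.513,-.0331,.1123],168.2)"
```

```text
at [ 0.5113 -0.0329  0.2333] [1.7995e+02 3.0000e-02 1.6822e+02] F [-0.  -1.1 -0.9] w 0.0436 turn z 0.0 shift [-0.017  0.002  1.21 ] n>= 2.9
```

>>> {"api": "move_arm", "payload": {"motion": [0,0,0,0,0,0.15,0.2,0,0,0,0,0,0.25,0.2,0,0,0,0,0,0.25,0.2,0,0,0,0,0,0.25,0.2,0,0,0,0,0,0.15,0.2,0,0,0,0,0,0.07,0.2,0,0,0,0,0,0.03,0.2,0,0,0,0,0,0,0.2,0,0,0,0,0,0,0.2]}}

```text
time: 51.35
tool_pos: [0.5127, -0.0331, 0.1202]
ee_rot: [3.141, 0.004, 2.937]
wrist_force: [0.2, -0.1, -1.2]
width: 0.0431
finger_force: 30.0
```

```bash
python3 -c "
from h import *
plan([.513,-.0331,.1123],168.2)"
```

```text
at [ 0.5127 -0.0331  0.1202] [179.99   0.24 168.27] F [ 0.2 -0.1 -1.2] w 0.0431 turn z 0.002 shift [-0.003  0.001  0.079] n>= 0.2
```

>>> {"api": "move_arm", "payload": {"motion": [0,0,0,0,0,0.03,0.2,0,0,0,0,0,0.02,0.2,0,0,0,0,0,0.012,0.2,0,0,0,0,0,0.01,0.2,0,0,0,0,0,0.01,0.2,0,0,0,0,0,0,0.2]}}

```text
time: 51.85
tool_pos: [0.5121, -0.0337, 0.1123]
ee_rot: [3.141, 0.003, 2.936]
wrist_force: [-2.9, 0.9, 4.8]
width: 0.0431
finger_force: 30.0
```

>>> {"api": "move_arm", "payload": {"motion": [0,0,0,0,0,0,0.8,0,0,0,0,0,0,0.8,0,0,0,0,0,0,0.8,0,0,0,0,0,-0.2,0.8,0,0,0,0,0,-0.35,0.8,0,0,0,0,0,-0.35,0.8,0,0,0,0,0,-0.3,0.8,0,0,0,0.15,0.33,0,0.8,0,0,0,0.15,0.33,0,0.8,0,0,0,0.15,0.33,0,0.8,0,0,0,0.15,0.33,0,0.8,0,0,0,0.15,0.33,0,0.8]}}

```text
time: 52.85
tool_pos: [0.4714, 0.1447, 0.2304]
ee_rot: [3.141, 0.002, 2.935]
wrist_force: [0.5, -0.9, -0.7]
width: 0.075
finger_force: 0.0
```

>>> {"api": "move_arm", "payload": {"motion": [0,0,0,0.1,0.33,0,0.8,0,0,0,0.1,0.33,0,0.8,0,0,0,0.1,0.33,0,0.8,0,0,0,0.1,0.33,0,0.8,0,0,0,0,0,0,0.8,0,0,0,0,0,0,0.8]}}

```text
time: 53.35
tool_pos: [0.4592, 0.282, 0.2297]
ee_rot: [-3.141, 0.001, 2.939]
wrist_force: [-0.0, -0.6, 0.5]
width: 0.0751
finger_force: 0.0
```

```bash
python3 - <<'E'
from caps import *
for c,w in(("red",(.6,-.005,.158)),("blue",(.531,.0555,.158)),("yellow",(.5125,-.033,.158))):
    a=proj("scene",w).astype(int)-12;b=proj("top",w).astype(int)-12; cap(c,(*a,24,20),(*b,24,20))
a=np.hstack([crop(s,205,120,100,115,4),crop(t,210,140,90,115,4)]);cv2.imwrite("pics/n.png",cv2.convertScaleAbs(a,alpha=1.3)[:,:,::-1])
E
```

```text
red axis [ 0.6005 -0.0055] tri [ 0.5996 -0.0059  0.1654] 115 155
blue axis [0.531  0.0562] tri [0.5297 0.0555 0.168 ] 120 168
yellow axis [ 0.5117 -0.0331] tri [ 0.5119 -0.0331  0.1591] 157 159
```

View pics/n.png

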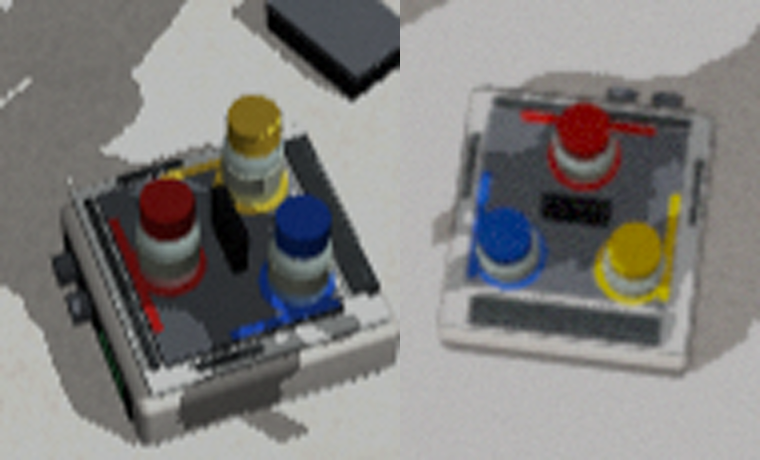

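All three jars stand upright and centred on their own pads, at (583,145), (507,250) and (635,265) in the top crop. The tray lies flat under the lip and the arm is clear.

```bash
python3 -c "
from bench import robot
print(robot.close_job())"
```

```text
the job is handed in; nothing more can be done
None
```

The job is handed in at about 53 s of the 136 s allowed: the tray lies flat on the shaker with its tongue under the lip, and each jar stands upright within about 1 mm of the middle of its colour's pad by the camera measurements.

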